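Rebuild the spacer stack of a stirrer drive

TASK

Thread the three spacers onto the upright spindle of the aluminium drive block, widest at the bottom, then the middle one, narrowest on top, lowering each gently all the way down without forcing or dropping it. Once all three are on, press the stack gently down until the red spring seat beneath it reaches its stop, hold it there for about half a second, then let the stack rise again and let go. Leave the black rubber washer and everything else on the table where it is.

Things in the scene. Friction and masses are not known exactly. Their poses are not given: they have to be found in the camera images.
- block: Pale aluminium drive block fixed to the table, 80 (its x) by 120 (its y) by 30 mm high. Origin: centre of its underside, z up. A slot runs along its y through the middle of its top; a bright steel spindle, diameter 12 mm, tip 100 mm above the table with a 1.5 mm chamfer, stands upright in it. Over 30 N on the block, spindle, seat or stack counts as forcing
- slot_mid (a point): Point above the middle of the slot at the height of the spindle's tip (100 mm above the table); axes as the block's. The spindle is clamped anywhere from -12 to +12 mm from here along the block's y (x = 0). Its place is NOT measured: find it by touch or camera. It does not yield under 30 N. It carries a dark foot disc, 38 mm wide, top at 34 mm
- seat (a joint): Travel in m of the red spring seat, a disc of diameter 42 mm centred on the spindle, top face 47 mm above the table at rest: 0 up, 0.005 pressed down on its hard stop. It starts to give at about 4 N and meets the stop at about 10 N (weight of the stack included); it rises again by itself when let go. The spacers' weight alone does not move it
- large: Wide spacer: pale silvery aluminium ring, diameter 56 mm, bore 14.5 mm, thickness 16 mm, lying flat on the table. Origin: centre of its underside, z along its axis. About 0.1 kg
- medium: Middle spacer: brass ring, diameter 44 mm, bore 14.5 mm, thickness 14 mm, lying flat. Origin: centre of its underside, z along its axis. About 0.13 kg
- small: Narrow spacer: blue plastic ring, diameter 32 mm, bore 14.5 mm, thickness 12 mm, lying flat. Origin: centre of its underside, z along its axis. About 0.015 kg
- spare: black rubber washer, diameter 50 mm, thickness 10 mm, hole diameter only 9 mm: does not fit the spindle. Origin: centre of its underside. Not part of the job
- bottle: glass bottle with blue cap, diameter 66 mm, height 150 mm; origin at centre of underside. Bystander
- jar: squat jar with blue cap, diameter 60 mm, height 80 mm; origin at centre of underside. Bystander
- beaker: open glass beaker, diameter 64 mm, height 80 mm; origin at centre of underside. Bystander
- driver: yellow-handled screwdriver lying on the table, 200 mm long, 26 mm high; origin under its middle, shaft along +x. Bystander
- wrench: open-ended steel wrench lying on the table, 180 mm long, 8 mm high; origin under its middle. Bystander
- bush: plain brass cylinder, diameter 24 mm, height 30 mm, standing in the white parts tray; origin at centre of underside. Bystander
- magnet: white stirring bar, diameter 14 mm, length 40 mm, lying in the white parts tray. Bystander

How it is judged:
By the outcome, as a careful person would: the job done as asked, in the order asked, and still so for the second after the job is handed in, with the robot touching nothing.
It also fails if it takes over 72 s, if anything falls off the work surface, if the arm or the gripper's body presses on something with over 40 N, if the wrist force passes 120 N, or if a joint passes its speed limit or range.

ROBOT

A 6-joint arm with a two-finger parallel gripper is mounted at the origin on the work surface. World frame = base frame: x ahead of the robot, y to its left, z up, the work surface at z = 0. Lengths are in m, angles in rad, forces in N, time in s.
With the tool pointing down it reaches from about 0.3 to 0.875 m from the base axis. Payload 6.4 kg.
Tool frame: the origin (TCP) lies midway between the tips of the shut fingers; the grasp point (between the pads) lies 19 mm behind it; y points along the fingers, x is the direction in which the jaws open and shut, and the axes are right-handed (so a half turn about y gives the same grasp; the last joint's range is limited). The gripper opens to 85 mm and grips with 20 to 120 N. Pads are 22 mm wide; open, the fingers measure 114 mm over their backs; the gripper's body (76 mm by 85 mm) begins 54 mm behind the grasp point. The pads swing forward as they close: fully open they stand 13 mm farther back than shut.
Start: joints at [0.931, 0.181, 1.607, -0, 1.354, -0.206], TCP at [0.242, 0.522, 0.207] pointing down, gripper open.
Joint ranges: [-2.99, 2.99], [-0.89, 2.07], [0.3, 2.58], [-1.14, 4.28], [0, 2.63], [-3.12, 3.12]. Speed limits (rad/s): [2.57, 2.57, 3.01, 3.14, 3.14, 3.14].

INTERFACE

Orientations are given as a unit quaternion [w, x, y, z].
In Python, from bench import ctrl gives the robot as it stands.
- The arm moves only by the tool step_arm, never from a script. Its argument "commands" is a list of rows, each a list of 7 numbers: the turn, a rotation vector about the tool's x, y, z in units of 6 degrees (1.0 is 6 degrees), then the shift along the tool's x, y, z in units of 30 mm (1.0 is 30 mm), then the opening, from 0 (shut) to 1 (fully open). A call has 1 to 10 rows; each row shifts and turns the commanded pose from where the row before left it, along the tool's axes as they then stand; what a row does not reach is not made up. A row lasts 1/10 s, in which the tool goes at most 50 mm and 8.59 degrees, less where a joint would pass 70% of its speed; a pose out of reach is approached as far as the arm can. A call with a number of a shift or a turn outside -1 to 1 is refused whole. A call with a gripper value outside its range is refused whole. The fingers move at their own pace and stop on an object; the grip force is fixed at half the most. Time passes only in rows, so rows that do not move let the fingers close. It gives the time, the measured TCP pose, the force and the opening at its end, in the units of the state.
- ctrl.get_obs(): the state, without advancing time (a new reading comes with each control period).
- ctrl.camera(name): name is "side" or "top" or "wrist"; returns (picture, depth): 480x640x3 uint8, blue, green, red; 480x640 float32, m along the optical axis (not along the pixel's ray), 0 where there is no reading.
- ctrl.get_calibration(name): a dict with "intrinsics" (3x3 intrinsics, pixels), "R" (3x3) and "t" (3): a world point X has camera coordinates R X + t. Camera axes: x right, y down, z forward; pixel columns grow to the right and rows downward; lengths in m; the calibration is good to about 2 mm. A picture is of the moment at which its call begins: read the wrist's pose just before it. get_calibration takes no time and is no camera call; for the wrist camera it gives the pose at the moment of the call.
- ctrl.hand_in(): hands the job in, once; it reports no verdict.
Trained networks look in the newest picture that a camera, given by its name, has taken for a name from the list of things; names that differ only in an ending like _2 or _b are one class to them, and where a whole thing is asked for, a point or a joint stands for the part that bears it (a point fixed in the world has none). Each returns a list of dicts, best first, with "p" (0 to 1); they miss things now and then, are a little off and sometimes report something else, mostly with a low value. They report only what shows in the picture. A call takes as long as a camera call.
- ctrl.boxes_of(thing, camera): "point" ([x, y, z] in m, in the coordinates of the camera as it stood for that picture, good to about 4 mm: the middle of the surface that is visible of it).
- ctrl.silhouettes(thing, camera): "pixels" (480x640 bool, what is visible of it).
The state is a dict: "time_s": time; "q": joint angles; "dq": joint speeds; "joint_efforts": joint torques, N m; "eef_pos": TCP position; "eef_rot": TCP orientation; "wrist_force": force on the tool from outside, world axes, zero at the start; "torque": the same for the moment, N m; "opening": opening from 0.0 (shut) to 1.0 (fully open).
Only numpy, scipy, OpenCV 4.12 (cv2) and the standard library are available. Lean on these libraries where they do the work, as an engineer would, in place of code of your own. Each camera call takes 0.05 s, during which the arm holds its last target.

## Working session

There is one attempt and no reset: what is moved stays moved. The work goes in short steps, Python scripts to look and compute and a tool call to move; the robot and the scene stay as the last step left them, time stands still between calls to the robot, and variables do not carry over. Pictures are saved under pics/ and viewed, and the job is handed in when it is done.

Besides the shell and the picture viewer there is one more tool, called after "Emit:" as a command line: name --pt "numbers of a row" for each row, then --argument value for the rest. step_arm: Moves the arm, as the interface text tells. Its arguments: {"type":"object","properties":{"commands":{"type":"array"}},"required":["commands"]}

```bash
ls; mkdir -p pics; cat > h.py <<'E'
import numpy as np, cv2
from bench import ctrl
def snap(n,f):
    im,d=ctrl.camera(n); cv2.imwrite('pics/'+f,im); c=ctrl.get_calibration(n); return im,d,c
def towld(c,p): return np.array(c['R']).T@(np.array(p)-np.array(c['t']))
def cloud(c,d,mask=None):
    K=np.array(c['intrinsics']); v,u=np.nonzero((d>0) if mask is None else (mask&(d>0)))
    z=d[v,u]; P=np.stack([(u-K[0,2])/K[0,0]*z,(v-K[1,2])/K[1,1]*z,z],1)
    return (P-np.array(c['t']))@np.array(c['R']),u,v
E
python3 - <<'E'
from h import *
o=ctrl.get_obs()
for k in o: print(k,np.round(o[k],4))
for cam in ['top','side']:
    im,d,c=snap(cam,cam+'0.png')
    print(cam,np.round(c['R'],3).tolist(),np.round(c['t'],3),np.round(c['intrinsics'],1).tolist())
    for n in ['block','seat','large','medium','small','spare','bottle','jar','beaker','driver','wrench','bush']:
        for s in ctrl.boxes_of(n,cam)[:2]: print(cam,n,round(s['p'],2),np.round(towld(c,s['point']),4))
print(ctrl.get_obs()['time_s'])
E
```

```text
pics
time_s 0.0
q [ 0.9307  0.1815  1.608  -0.      1.3538 -0.2063]
dq [-0.0004 -0.0012  0.0005  0.0005 -0.0005  0.0004]
joint_efforts [ 8.00000e-04 -4.44871e+01 -3.51351e+01 -1.00000e-04  8.80000e-03
  0.00000e+00]
eef_pos [0.2413 0.5212 0.2062]
eef_rot [-0.5957  0.5961  0.3801 -0.3812]
wrist_force [ 0.9672 -0.0339 -0.47  ]
torque [-0.0558 -0.015  -0.0124]
opening 1.0007
top [[0.052, -0.999, 0.0], [-0.977, -0.051, -0.205], [0.205, 0.01, -0.979]] [-0.094  0.559  1.408] [[591.6, 0.0, 322.2], [0.0, 591.6, 248.6], [0.0, 0.0, 1.0]]
top block 0.61 [0.469  0.1098 0.0278]
top seat 0.71 [0.4679 0.1017 0.049 ]
top seat 0.58 [0.4683 0.1117 0.0301]
top large 0.71 [ 0.4702 -0.2654  0.0151]
top large 0.54 [ 0.5987 -0.2733  0.011 ]
top medium 0.49 [ 0.4605 -0.136   0.0143]
top small 0.6 [ 0.599  -0.2754  0.0107]
top spare 0.85 [ 0.5979 -0.1362  0.0121]
top bottle 0.66 [0.4072 0.3806 0.0418]
top bottle 0.6 [0.6443 0.2943 0.1028]
top jar 0.78 [0.5288 0.321  0.0814]
top beaker 0.81 [0.4075 0.3813 0.0411]
top driver 0.8 [ 0.7435 -0.0185  0.0273]
top driver 0.29 [ 0.4597 -0.1344  0.0153]
top wrench 0.7
[... 221 characters left out ...]
, 1.0]]
side block 0.79 [0.4724 0.0948 0.0256]
side seat 0.73 [0.5296 0.313  0.0564]
side seat 0.62 [0.4712 0.0995 0.049 ]
side large 0.64 [ 0.4724 -0.278   0.0152]
side medium 0.67 [ 0.4553 -0.1425  0.0142]
side small 0.51 [ 0.6079 -0.2758  0.0103]
side small 0.22 [ 0.4693 -0.278   0.0141]
side spare 0.5 [ 0.6008 -0.13    0.0123]
side bottle 0.83 [0.6458 0.2759 0.0835]
side jar 0.82 [0.5318 0.3134 0.058 ]
side jar 0.58 [0.3989 0.3508 0.0517]
side beaker 0.56 [0.4031 0.3533 0.051 ]
side driver 0.6 [ 0.7447 -0.034   0.0264]
side driver 0.52 [ 0.602  -0.2757  0.0142]
side wrench 0.86 [ 0.7441 -0.2347  0.0109]
side bush 0.76 [ 0.4304 -0.4282  0.0338]
side bush 0.29 [ 0.4284 -0.5039  0.0154]
1.3
```

View pics/top0.png

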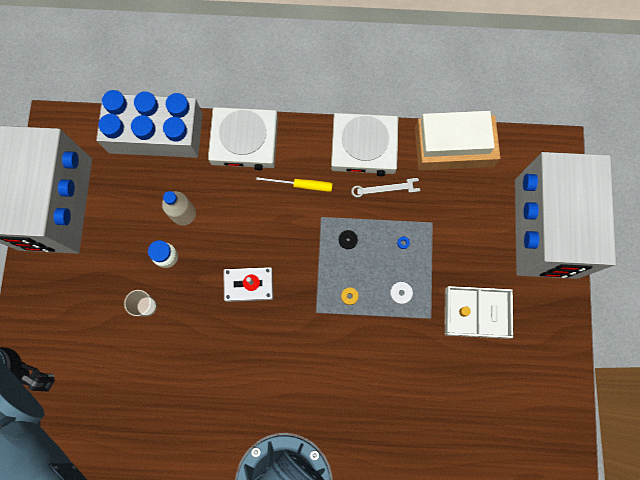

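View pics/side0.png

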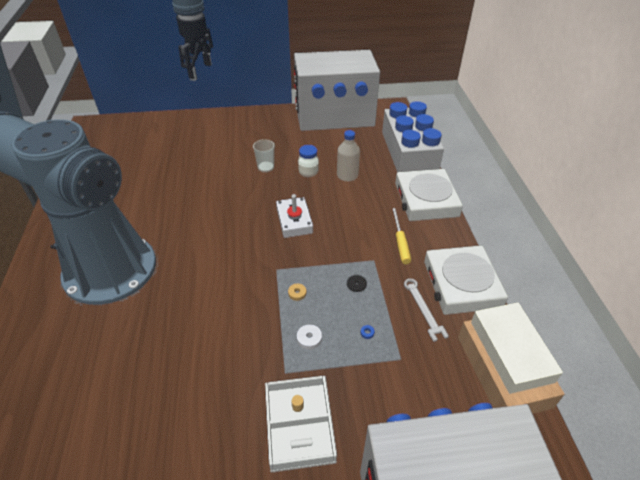

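```bash
cat >> h.py <<'E'
from scipy.spatial.transform import Rotation as Ro
def pose():
    o=ctrl.get_obs(); w,x,y,z=o['eef_rot']; return np.array(o['eef_pos']),Ro.from_quat([x,y,z,w]).as_matrix(),o
def plan(target,Rt=None):
    p,R,o=pose(); 
    print('t',round(o['time_s'],2),'p',np.round(p,4),'op',round(o['opening'],3),'F',np.round(o['wrist_force'],1))
    print('shift tool units',np.round(R.T@(np.array(target)-p)/0.03,3))
    if Rt is not None: print('turn units',np.round(Ro.from_matrix(R.T@Rt).as_rotvec()/np.radians(6),3))
E
python3 - <<'E'
from h import *
p,R,o=pose(); print(np.round(R,3))
c=ctrl.get_calibration('wrist'); print(np.round(R.T@np.array(c['R']).T,3), R.T@(towld(c,[0,0,0])-p), c['intrinsics'])
# desired: tool y down, x = world x? candidates
for xx in ([1,0,0],[0,-1,0],[0,1,0],[-1,0,0]):
    y=np.array([0,0,-1.]);x=np.array(xx,float);Rt=np.stack([x,y,np.cross(x,y)],1); plan([.47,.105,.3],Rt)
E
```

```text
[[ 0.42  -0.    -0.907]
 [ 0.907 -0.     0.42 ]
 [-0.    -1.     0.   ]]
[[ 1.    -0.     0.   ]
 [-0.    -0.319  0.948]
 [-0.    -0.948 -0.319]] [ 0.00036093 -0.16446247  0.08110478] [[375.21641494   0.         325.61066697]
 [  0.         375.21641494 231.50331483]
 [  0.           0.           1.        ]]
t 1.3 p [0.2417 0.5218 0.2071] op 1.0 F [-0.1  0.1  0.1]
shift tool units [ -9.406  -3.097 -12.745]
turn units [-0.    10.857 -0.   ]
t 1.3 p [0.2417 0.5218 0.2071] op 1.0 F [-0.1  0.1  0.1]
shift tool units [ -9.406  -3.097 -12.745]
turn units [ 0.    25.857 -0.   ]
t 1.3 p [0.2417 0.5218 0.2071] op 1.0 F [-0.1  0.1  0.1]
shift tool units [ -9.406  -3.097 -12.745]
turn units [-0.    -4.143 -0.   ]
t 1.3 p [0.2417 0.5218 0.2071] op 1.0 F [-0.1  0.1  0.1]
shift tool units [ -9.406  -3.097 -12.745]
turn units [ -0.    -19.143   0.   ]
```

Emit:
step_arm --pt "0 -1 0 0 0 0 1" --pt "0 -1 0 0 0 0 1" --pt "0 -1 0 0 0 0 1" --pt "0 -1 0 0 0 0 1" --pt "0 -0.14 0 -1 0 -0.55 1" --pt "0 0 0 -1 0 -0.55 1" --pt "0 0 0 -1 0 -0.55 1" --pt "0 0 0 -1 0 -0.55 1" --pt "0 0 0 -1 0 -0.55 1" --pt "0 0 0 -1 0 -0.55 1"

```text
time_s: 2.3
eef_pos: [0.3407, 0.3403, 0.2073]
eef_rot: [-0.5, 0.5, 0.5, -0.5]
wrist_force: [0.5, -0.1, 0.5]
opening: 0.998
```

Emit:
step_arm --pt "0 0 0 -1 0 -0.55 1" --pt "0 0 0 -1 0 -0.55 1" --pt "0 0 0 -1 0 -0.55 1" --pt "0 0 0 -1 0 -0.55 1" --pt "0 0 0 -1 0 -0.55 1" --pt "0 0 0 -1 0 -0.55 1" --pt "0 0 0 -1 0 -0.55 1" --pt "0 0 0 -1 0 -0.55 1" --pt "0 0 0 0 0 0 1" --pt "0 0 0 0 0 0 1"

```text
time_s: 3.3
eef_pos: [0.4722, 0.101, 0.207]
eef_rot: [0.501, -0.5, -0.499, 0.499]
wrist_force: [-0.5, 0.0, -0.1]
opening: 1.0
```

```bash
python3 - <<'E'
from h import *
p,R,o=pose(); print(o['time_s'],p,np.round(R,3).tolist())
im,d,c=snap('wrist','w1.png')
for n in ['seat','block']:
    for s in ctrl.boxes_of(n,'wrist')[:2]: print(n,round(s['p'],2),np.round(towld(c,s['point']),4))
P,u,v=cloud(c,d)
m=(P[:,2]>.09)&(P[:,2]<.11)&(abs(P[:,0]-.47)<.05)&(abs(P[:,1]-.1)<.05)
print(m.sum(),P[m].mean(0),P[m].min(0),P[m].max(0),u[m].mean(),v[m].mean())
m=(P[:,2]>.045)&(P[:,2]<.05)&(abs(P[:,0]-.47)<.06)&(abs(P[:,1]-.1)<.06)
print(m.sum(),P[m].mean(0),P[m].min(0),P[m].max(0))
E
```

```text
3.3 [0.47217919 0.1010139  0.20702249] [[0.002, -0.0, -1.0], [1.0, 0.0, 0.002], [0.0, -1.0, 0.0]]
seat 0.96 [0.4674 0.108  0.0445]
block 0.68 [ 0.598  -0.2537  0.0034]
block 0.6 [0.471  0.1175 0.0284]
209 [0.47148754 0.10839285 0.09671735] [0.46622383 0.10278966 0.09058497] [0.47816397 0.11429868 0.09979263] 334.3492822966507 217.11004784688996
417 [0.46885649 0.10881098 0.04555899] [0.45185084 0.08869741 0.04500121] [0.49219129 0.12812568 0.0499973 ]
```

View pics/w1.png

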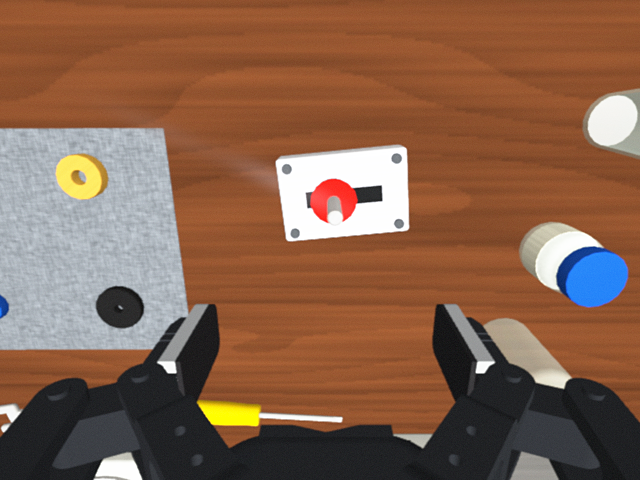

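```bash
python3 - <<'E'
from h import *
im=cv2.imread('pics/w1.png'); c=im[170:260,280:400]; cv2.imwrite('pics/w1c.png',cv2.resize(c,None,fx=6,fy=6,interpolation=cv2.INTER_CUBIC))
g=cv2.cvtColor(im,cv2.COLOR_BGR2GRAY)
for r in range(202,230): print(r,g[r,322:348])
E
```

```text
202 [130 132 127 127 140 165 159 162 169 167 168 169 170 175 177 177 178 177
 161 129 117 115 115 112 113 112]
203 [132 132 129 129 137 168 159 161 168 169 167 167 171 171 178 180 178 173
 164 130 115 117 115 116 115 114]
204 [129 127 130 125 140 163 161 166 165 170 169 168 171 174 177 181 178 177
 174 137 118 118 120 116 115 116]
205 [127 127 128 121 136 168 157 164 166 170 168 173 173 170 177 180 179 178
 181 143 121 118 118 118 117 115]
206 [125 127 126 125 136 164 158 162 168 169 169 171 169 173 174 183 181 180
 179 150 121 118 118 119 115 118]
207 [123 122 122 122 133 162 158 166 167 166 170 169 170 174 176 180 181 178
 179 156 125 119 119 116 119 120]
208 [120 121 122 119 134 158 159 163 169 169 172 167 166 170 177 180 176 178
 177 161 129 119 118 120 117 119]
209 [120 120 118 117 132 161 155 159 162 164 165 165 167 167 172 175 178 175
 176 163 130 120 117 117 119 120]
210 [116 117 118 113 131 160 154 157 160 165 174 180 193 195 193 189 183 178
 174 170 138 118 119 118 117 118]
211 [116 115 117 115 130 157 155 158 172 196 222 236 244 245 242 239 228 200
 175 175 144 118 117 122
[... 1307 characters left out ...]

 249 255 255 255 255 255 254 254]
224 [254 255 255 255 255 255 255 255 249 234 234 238 243 243 241 239 242 249
 254 255 255 255 254 254 254 254]
225 [254 254 254 254 255 255 255 255 255 253 248 243 242 241 247 250 253 254
 254 254 254 254 254 254 254 254]
226 [254 254 254 254 254 254 254 254 254 254 254 254 254 254 254 254 255 254
 254 254 254 254 254 254 254 254]
227 [254 254 254 254 254 254 254 254 254 254 254 254 255 255 254 254 254 254
 254 254 254 254 254 254 254 254]
228 [254 254 254 254 254 254 254 254 254 254 254 254 254 254 254 254 254 254
 254 254 254 254 254 254 254 254]
229 [254 254 254 254 254 254 254 254 254 254 254 254 254 254 254 254 254 254
 254 254 254 254 254 254 254 254]
```

View pics/w1c.png

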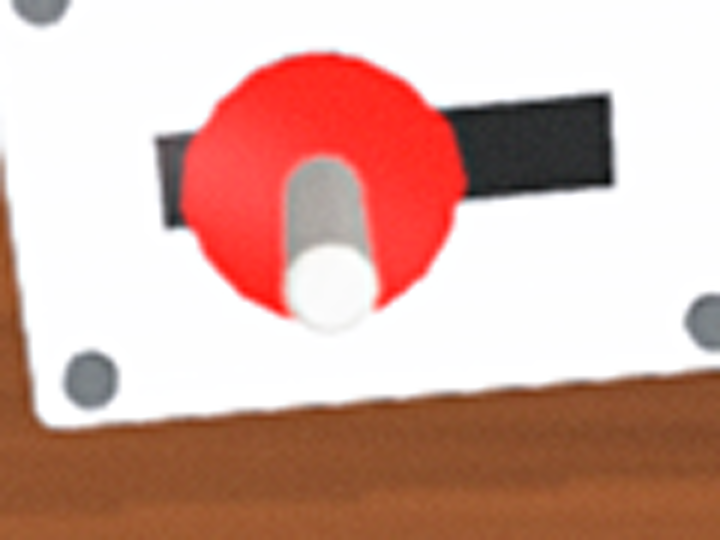

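Emit:
step_arm --pt "0 0 0 -1 0 0 1" --pt "0 0 0 -1 0 0 1" --pt "0 0 0 -1 0 0 1" --pt "0 0 0 -1 0 0 1" --pt "0 0 0 -1 0 0 1" --pt "0 0 0 -1 0 0 1" --pt "0 0 0 -1 0.4 0 1" --pt "0 0 0 -1 0.5 0 1" --pt "0 0 0 -1 0.5 0 1" --pt "0 0 0 -1 0.5 0 1"

```text
time_s: 4.45
eef_pos: [0.4723, -0.1985, 0.1497]
eef_rot: [-0.499, 0.5, 0.501, -0.5]
wrist_force: [0.1, 0.5, -0.4]
opening: 1.0
```

Emit:
step_arm --pt "0 0 0 -1 0.4 0 1" --pt "0 0 0 -1 0.3 0 1" --pt "0 0 0 -0.4 0.13 0 1" --pt "0 0 0 0 0 0 1" --pt "0 0 0 0 0 0 1"

```text
time_s: 4.95
eef_pos: [0.4723, -0.2692, 0.1254]
eef_rot: [-0.5, 0.5, 0.5, -0.5]
wrist_force: [0.2, 0.9, 0.3]
opening: 0.997
```

```bash
cat >> h.py <<'E'
def ray(c,uv,z):
    K=np.array(c['intrinsics']);R=np.array(c['R']);t=np.array(c['t'])
    d=R.T@np.array([(uv[0]-K[0,2])/K[0,0],(uv[1]-K[1,2])/K[1,1],1]); o=-R.T@t
    return o+d*(z-o[2])/d[2]
E
python3 - <<'E'
from h import *
p,R,o=pose(); print(o['time_s'],p,np.round(R,3).tolist())
im,d,c=snap('wrist','w2.png')
s=ctrl.silhouettes('large','wrist')
for q in s[:3]:
    m=q['pixels']; P,u,v=cloud(c,d,m); print(q['p'],m.sum(),u.mean(),v.mean(),np.median(P,0))
m=s[0]['pixels'].astype(np.uint8)
cs,h=cv2.findContours(m,cv2.RETR_CCOMP,cv2.CHAIN_APPROX_NONE)
for k in cs:
    if len(k)>8: print(len(k),cv2.fitEllipse(k))
P,u,v=cloud(c,d); mm=(abs(u-u.mean())<1e9)&(abs(P[:,0]-.535)<.01)&(abs(P[:,1]+.2)<.02); print('mat z',np.median(P[mm][:,2]))
E
```

```text
4.95 [ 0.47225597 -0.26923344  0.12535892] [[-0.0, -0.0, -1.0], [1.0, 0.001, -0.0], [0.001, -1.0, 0.0]]
0.88 3872 327.76222684703436 212.20629552549428 [ 0.46887129 -0.26727925  0.01377745]
203 ((327.7234802246094, 212.23631286621094), (70.36001586914062, 71.31629180908203), 110.63095092773438)
43 ((327.57177734375, 212.3665313720703), (14.041900634765625, 17.16766929626465), 82.42375183105469)
mat z -0.0014275811613842439
```

View pics/w2.png

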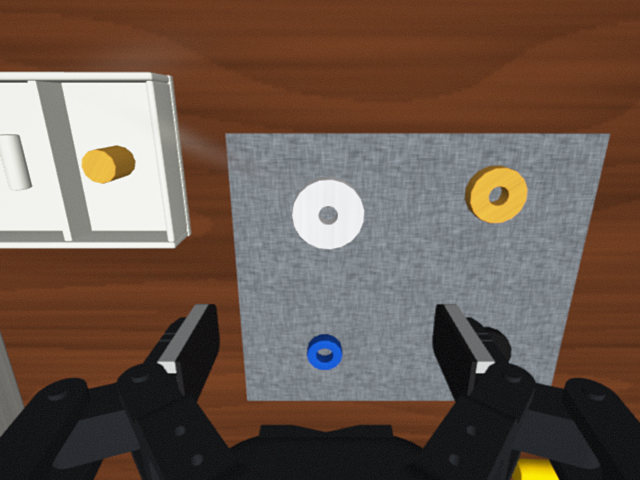

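```bash
python3 - <<'E'
from h import *
im=cv2.imread('pics/w2.png')
c=ctrl.get_calibration('wrist'); p,R,o=pose()
t=(im.min(2)>200).astype(np.uint8); n,l,st,ce=cv2.connectedComponentsWithStats(t)
k=l[214,310]; m=(l==k).astype(np.uint8); print(st[k])
cs,_=cv2.findContours(m,cv2.RETR_CCOMP,cv2.CHAIN_APPROX_NONE)
for q in cs:
    if len(q)>15:
        e=cv2.fitEllipse(q); w=ray(c,e[0],.016); print(e,w, (w-p))
# spindle in w1, with same R,t relative
c1=dict(c); p1=np.array([.47218,.10101,.20702])
w=ray(c,(334.8,217.4),p[2]-p1[2]+.0992); print('spindle rel tcp',w-p, 'world',w-p+p1)
hsv=cv2.cvtColor(im,cv2.COLOR_BGR2HSV)
for nm,lo,hi,z,box in [('med',(10,120,60),(35,255,255),.014,(440,140,560,250)),('small',(100,120,40),(130,255,255),.012,(290,320,360,385))]:
    m=cv2.inRange(hsv,np.array(lo),np.array(hi)); mm=np.zeros_like(m); x0,y0,x1,y1=box; mm[y0:y1,x0:x1]=m[y0:y1,x0:x1]
    cs,_=cv2.findContours(mm,cv2.RETR_CCOMP,cv2.CHAIN_APPROX_NONE)
    for q in cs:
        if len(q)>15: e=cv2.fitEllipse(q); print(nm,len(q),e,ray(c,e[0],z))
E
python3 -c "
import cv2
im=cv2.imread('pics/w2.png')[160:270,270:390];cv2.imwrite('pics/w2c.png',cv2.resize(im,None,fx=5,fy=5,interpolation=2))"
```

```text
[ 292  180   72   69 3553]
((327.7569274902344, 213.96539306640625), (67.95742797851562, 70.28417205810547), 88.0029525756836) [ 0.46959075 -0.26752478  0.016     ] [-0.00287457  0.00160506 -0.10970632]
((327.7995910644531, 215.0069580078125), (20.00901222229004, 20.731489181518555), 88.94039154052734) [ 0.47041258 -0.26748993  0.016     ] [-0.00205274  0.00163991 -0.10970632]
spindle rel tcp [-0.00072178  0.00692588 -0.10782   ] world [0.47145822 0.10793588 0.0992    ]
med 167 ((495.83160400390625, 193.75172424316406), (55.738441467285156, 61.060096740722656), 72.01270294189453) [ 0.45424494 -0.14133163  0.014     ]
med 42 ((494.96832275390625, 193.93466186523438), (11.552411079406738, 18.586000442504883), 37.02250671386719) [ 0.45438591 -0.1419596   0.014     ]
small 100 ((324.15093994140625, 351.9034423828125), (34.71413803100586, 35.39479064941406), 7.7034478187561035) [ 0.59636932 -0.27028937  0.012     ]
small 33 ((324.2925109863281, 351.702880859375), (7.754663944244385, 14.70899486541748), 88.75040435791016) [ 0.59616121 -0.27016524  0.012     ]
```

View pics/w2c.png

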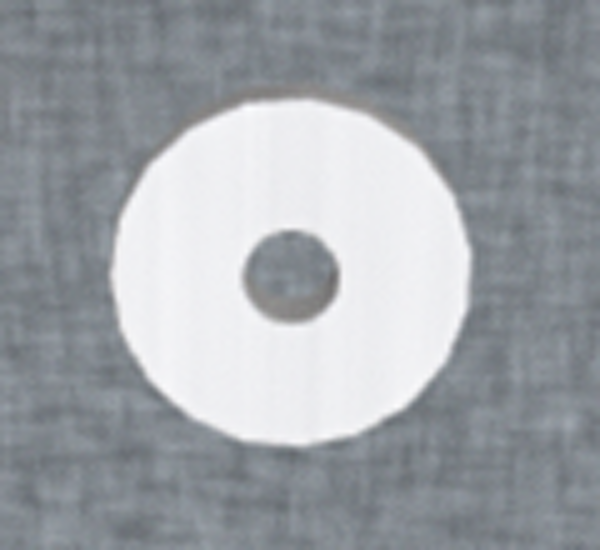

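Emit:
step_arm --pt "0 0 0 0.06 0.9 0.07 1" --pt "0 0 0 0 1 0 1" --pt "0 0 0 0 1 0 1" --pt "0 0 0 0 0.7 0 1" --pt "0 0 0 0 0.4 0 1" --pt "0 0 0 0 0.14 0 1" --pt "0 0 0 0 0 0 1" --pt "0 0 0 0 0 0 0.5" --pt "0 0 0 0 0 0 0.5" --pt "0 0 0 0 0 0 0.5"

```text
time_s: 6.05
eef_pos: [0.4705, -0.2692, 0.0019]
eef_rot: [-0.499, 0.501, 0.5, -0.5]
wrist_force: [0.3, -0.5, -0.8]
opening: 0.518
```

Emit:
step_arm --pt "0 0 0 0 0 0 0.3" --pt "0 0 0 0 0 0 0.1" --pt "0 0 0 0 0 0 0.1" --pt "0 0 0 0 0 0 0.1"

```text
time_s: 6.45
eef_pos: [0.4699, -0.2687, 0.001]
eef_rot: [0.5, -0.5, -0.5, 0.5]
wrist_force: [0.2, -0.5, -0.8]
opening: 0.103
```

```bash
python3 - <<'E'
from h import *
plan([.47,-.2675,.2])
snap('wrist','w3.png')
E
```

```text
t 6.45 p [ 0.4699 -0.2687  0.001 ] op 0.103 F [ 0.2 -0.5 -0.8]
shift tool units [ 4.200e-02 -6.634e+00 -4.000e-03]
```

View pics/w3.png

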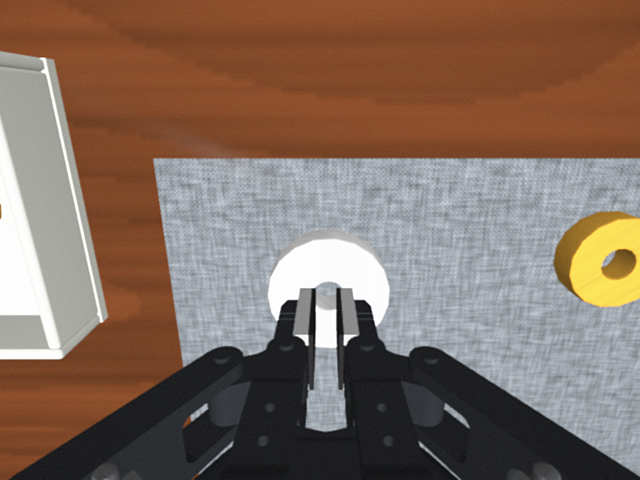

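```bash
python3 - <<'E'
from h import *
p,R,o=pose(); im,d,c=snap('wrist','w4.png')
K=np.array(c['intrinsics'])
P,u,v=cloud(c,d); T=(P-p)@R
img=np.full(d.shape+(3,),np.nan); img[v,u]=T*1000
for uu in (305,312,326,344,350,280,370):
    print(uu,[(r,np.round(img[r,uu]).tolist()) for r in range(280,345,7)])
E
```

```text
305 [(280, [-9.0, -13.0, 7.0]), (287, [-9.0, -13.0, 4.0]), (294, [-8.0, -32.0, 10.0]), (301, [-8.0, -36.0, 9.0]), (308, [-8.0, -43.0, 11.0]), (315, [-7.0, -46.0, 10.0]), (322, [-7.0, -52.0, 11.0]), (329, [-7.0, -56.0, 10.0]), (336, [-7.0, -59.0, 10.0]), (343, [-7.0, -59.0, 7.0])]
312 [(280, [-6.0, -12.0, 7.0]), (287, [-6.0, -12.0, 4.0]), (294, [-5.0, -31.0, 10.0]), (301, [-5.0, -36.0, 10.0]), (308, [-5.0, -42.0, 10.0]), (315, [-5.0, -46.0, 9.0]), (322, [-5.0, -52.0, 11.0]), (329, [-5.0, -55.0, 10.0]), (336, [-4.0, -60.0, 10.0]), (343, [-4.0, -60.0, 7.0])]
326 [(280, [0.0, -12.0, 7.0]), (287, [0.0, 3.0, -4.0]), (294, [0.0, 4.0, -8.0]), (301, [0.0, -4.0, -8.0]), (308, [0.0, -12.0, -7.0]), (315, [0.0, -13.0, -11.0]), (322, [0.0, -12.0, -15.0]), (329, [0.0, -13.0, -18.0]), (336, [0.0, -13.0, -21.0]), (343, [0.0, -12.0, -26.0])]
344 [(280, [8.0, -13.0, 7.0]), (287, [8.0, -13.0, 4.0]), (294, [7.0, -31.0, 10.0]), (301, [7.0, -37.0, 10.0]), (308, [7.0, -41.0, 10.0]), (315, [7.0, -47.0, 10.0]), (322, [6.0, -52.0, 11.0]), (329, [6.0, -55.0, 9.0]), (336, [6.0, -60.0, 10.0]), (343, [6.0, -60.0, 7.0])]
350 [(280, [11.0, -13.0, 7.0]), (287, [11.0, -12.0, 4.0]), (294, [10.0, -31.0, 10.0]), (301, [9.0, -37.0, 10.0]), (308, [9.0, -42.0, 10.0]), (315, [9.0, -47.0, 10.0]), (322, [8.0, -52.0, 10.0]), (329, [8.0, -56.0, 10.0]), (336, [8.0, -59.0, 9.0]), (343, [8.0, -65.0, 11.0])]
280 [(280, [-20.0, -13.0, 7.0]), (287, [-20.0, -13.0, 4.0]), (294, [-21.0, -13.0, 0.0]), (301, [-21.0, -13.0, -3.0]), (308, [-18.0, -36.0, 7.0]), (315, [-17.0, -41.0, 6.0]), (322, [-16.0, -46.0, 7.0]), (329, [-16.0, -50.0, 7.0]), (336, [-15.0, -60.0, 11.0]), (343, [-14.0, -66.0, 12.0])]
370 [(280, [20.0, -14.0, 8.0]), (287, [20.0, -12.0, 3.0]), (294, [20.0, -12.0, 0.0]), (301, [20.0, -13.0, -3.0]), (308, [17.0, -35.0, 6.0]), (315, [17.0, -41.0, 6.0]), (322, [16.0, -45.0, 6.0]), (329, [nan, nan, nan]), (336, [14.0, -61.0, 11.0]), (343, [13.0, -67.0, 13.0])]
```

```bash
python3 - <<'E'
from h import *
im=cv2.imread('pics/w4.png')[220:420,240:420]; cv2.imwrite('pics/w4c.png',cv2.resize(im,None,fx=4,fy=3,interpolation=2)[:600])
im,d,c=snap('side','s4.png'); cv2.imwrite('pics/s4c.png',cv2.resize(im[250:400,230:430],None,fx=4,fy=4,interpolation=2))
E
```

```text
(no output)
```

View pics/w4c.png

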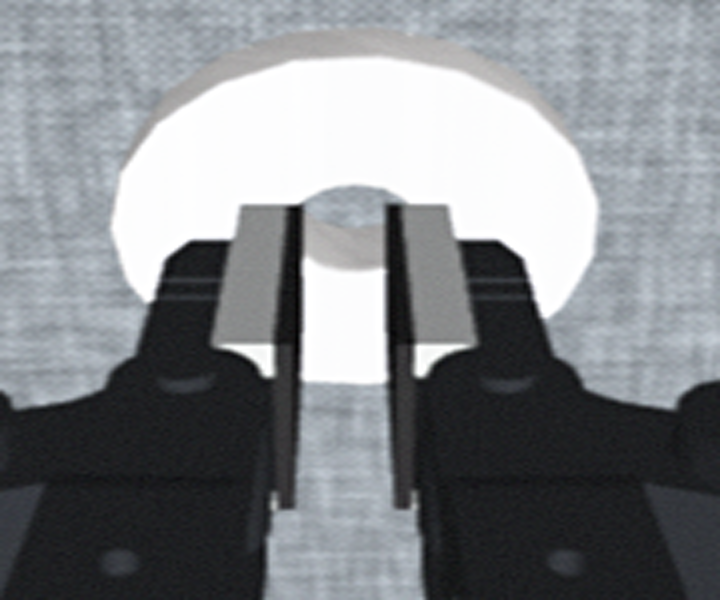

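View pics/s4c.png

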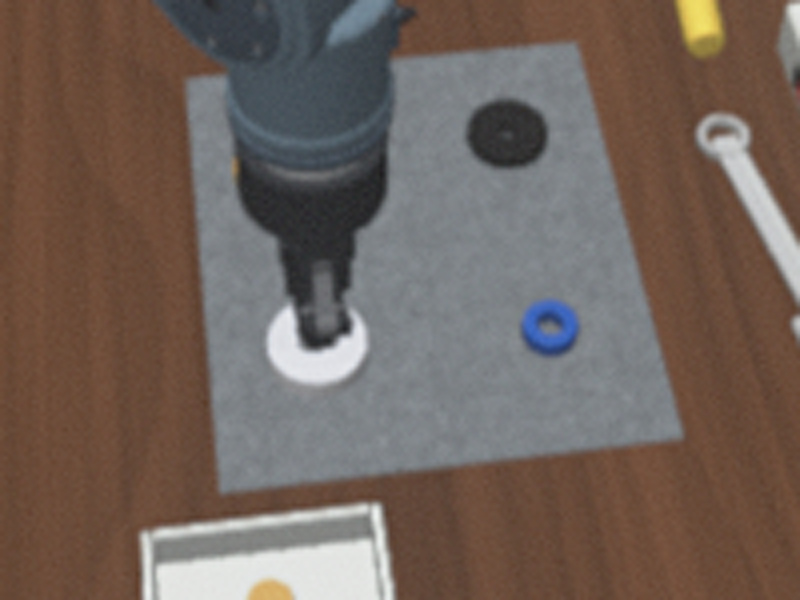

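Emit:
step_arm --pt "0 0 0 0.04 -0.1 0 1" --pt "0 0 0 0 0 0 1" --pt "0 0 0 0 0 0 1" --pt "0 0 0 0 0 0 1" --pt "0 0 0 0 0.3 0 1" --pt "0 0 0 0 0.2 0 1" --pt "0 0 0 0 0.1 0 1" --pt "0 0 0 0 0 0 1"

```text
time_s: 7.4
eef_pos: [0.4693, -0.267, -0.015]
eef_rot: [0.501, -0.499, -0.5, 0.5]
wrist_force: [-0.2, 0.0, 1.1]
opening: 1.004
```

```bash
python3 - <<'E'
from h import *
p,R,o=pose(); plan([.47,-.2675,-.02]); im,d,c=snap('wrist','w5.png')
P,u,v=cloud(c,d); T=(P-p)@R*1000
img=np.full(d.shape+(3,),np.nan); img[v,u]=T
for uu in (195,205,212,440,450): print(uu,[(r,np.round(img[r,uu]).tolist()) for r in range(290,340,7)])
E
```

```text
t 7.4 p [ 0.4693 -0.267  -0.015 ] op 1.004 F [-0.2  0.   1.1]
shift tool units [-0.017  0.166 -0.023]
195 [(290, [-59.0, -13.0, 2.0]), (297, [-59.0, -14.0, -1.0]), (304, [-50.0, -38.0, 9.0]), (311, [-48.0, -45.0, 10.0]), (318, [-46.0, -50.0, 10.0]), (325, [-45.0, -54.0, 10.0]), (332, [-43.0, -59.0, 10.0]), (339, [-43.0, -61.0, 9.0])]
205 [(290, [-54.0, -14.0, 2.0]), (297, [-54.0, -15.0, -1.0]), (304, [-46.0, -39.0, 10.0]), (311, [-44.0, -44.0, 10.0]), (318, [-43.0, -48.0, 9.0]), (325, [-43.0, -49.0, 7.0]), (332, [-43.0, -50.0, 4.0]), (339, [-43.0, -51.0, 2.0])]
212 [(290, [-51.0, -13.0, 2.0]), (297, [-52.0, -13.0, -2.0]), (304, [-43.0, -40.0, 10.0]), (311, [-43.0, -41.0, 8.0]), (318, [-43.0, -41.0, 5.0]), (325, [-43.0, -42.0, 2.0]), (332, [-43.0, -43.0, 0.0]), (339, [-43.0, -43.0, -3.0])]
440 [(290, [51.0, -14.0, 2.0]), (297, [52.0, -13.0, -2.0]), (304, [43.0, -39.0, 9.0]), (311, [42.0, -42.0, 8.0]), (318, [42.0, -42.0, 6.0]), (325, [42.0, -43.0, 3.0]), (332, [42.0, -44.0, 1.0]), (339, [42.0, -45.0, -2.0])]
450 [(290, [55.0, -14.0, 3.0]), (297, [56.0, -14.0, -1.0]), (304, [47.0, -39.0, 9.0]), (311, [45.0, -45.0, 10.0]), (318, [44.0, -49.0, 9.0]), (325, [42.0, -53.0, 10.0]), (332, [43.0, -53.0, 7.0]), (339, [42.0, -55.0, 5.0])]
```

View pics/w5.png

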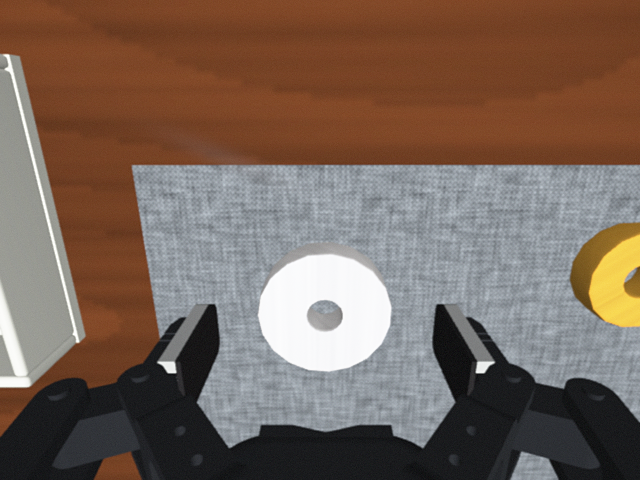

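Emit:
step_arm --pt "0 0 0 0 0.3 0 1" --pt "0 0 0 0 0.13 0 1" --pt "0 0 0 0 0 0 1" --pt "0 0 0 0 0 0 0.7" --pt "0 0 0 0 0 0 0.5" --pt "0 0 0 0 0 0 0.4" --pt "0 0 0 0 0 0 0.4" --pt "0 0 0 0 0 0 0.4"

```text
time_s: 8.25
eef_pos: [0.4704, -0.2679, -0.0263]
eef_rot: [-0.5, 0.5, 0.5, -0.5]
wrist_force: [0.6, -0.3, 4.0]
opening: 0.618
```

```bash
python3 - <<'E'
from h import *
p,R,o=pose(); plan([.47,-.2675,.1]); im,d,c=snap('wrist','w6.png')
P,u,v=cloud(c,d); T=(P-p)@R*1000
img=np.full(d.shape+(3,),np.nan); img[v,u]=T
for uu in (240,250,400,405,325): print(uu,[(r,np.round(img[r,uu]).tolist()) for r in range(290,340,7)])
E
```

```text
t 8.25 p [ 0.4704 -0.2679 -0.0263] op 0.618 F [ 0.6 -0.3  4. ]
shift tool units [ 0.011 -4.211  0.01 ]
240 [(290, [-36.0, -24.0, 8.0]), (297, [-36.0, -24.0, 5.0]), (304, [-32.0, -39.0, 10.0]), (311, [-31.0, -44.0, 10.0]), (318, [-31.0, -47.0, 9.0]), (325, [-29.0, -54.0, 10.0]), (332, [-28.0, -57.0, 10.0]), (339, [-27.0, -62.0, 10.0])]
250 [(290, [nan, nan, nan]), (297, [-30.0, -34.0, 10.0]), (304, [-29.0, -39.0, 10.0]), (311, [-28.0, -44.0, 10.0]), (318, [-27.0, -49.0, 10.0]), (325, [-26.0, -51.0, 8.0]), (332, [-27.0, -50.0, 5.0]), (339, [-27.0, -51.0, 3.0])]
400 [(290, [31.0, -24.0, 8.0]), (297, [29.0, -33.0, 10.0]), (304, [28.0, -39.0, 10.0]), (311, [27.0, -44.0, 10.0]), (318, [27.0, -47.0, 9.0]), (325, [27.0, -48.0, 7.0]), (332, [26.0, -50.0, 5.0]), (339, [26.0, -50.0, 2.0])]
405 [(290, [33.0, -25.0, 9.0]), (297, [31.0, -33.0, 10.0]), (304, [30.0, -40.0, 10.0]), (311, [29.0, -44.0, 10.0]), (318, [28.0, -50.0, 10.0]), (325, [27.0, -54.0, 10.0]), (332, [26.0, -57.0, 9.0]), (339, [27.0, -57.0, 7.0])]
325 [(290, [-0.0, -41.0, 17.0]), (297, [-0.0, -39.0, 13.0]), (304, [-0.0, -41.0, 11.0]), (311, [-0.0, -39.0, 7.0]), (318, [-0.0, -24.0, -5.0]), (325, [-0.0, -25.0, -8.0]), (332, [-0.0, -30.0, -8.0]), (339, [-0.0, -36.0, -8.0])]
```

View pics/w6.png

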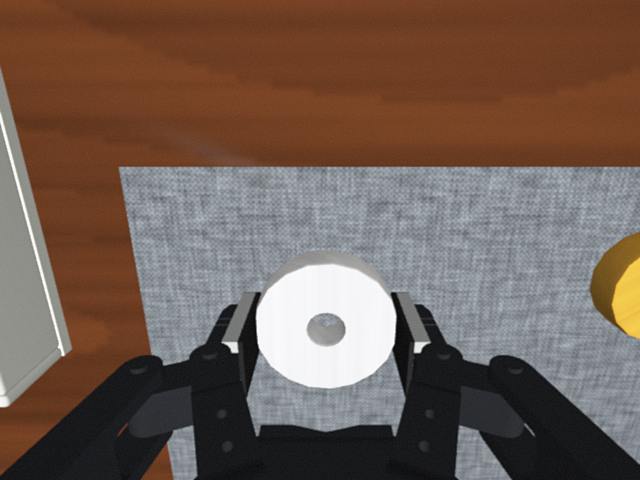

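Emit:
step_arm --pt "0 0 0 0 -0.2 0 0.3" --pt "0 0 0 0 -0.6 0 0.3" --pt "0 0 0 0 -1 0 0.3" --pt "0 0 0 0 -1 0 0.3" --pt "0 0 0 0 -0.9 0 0.3" --pt "0 0 0 0 -0.4 0 0.3" --pt "0 0 0 0 0 0 0.3"

```text
time_s: 9.0
eef_pos: [0.4708, -0.2683, 0.0977]
eef_rot: [-0.499, 0.501, 0.5, -0.5]
wrist_force: [0.2, 0.1, -1.9]
opening: 0.618
```

```bash
cat >> h.py <<'E'
def fit(im,kind,box):
    hsv=cv2.cvtColor(im,cv2.COLOR_BGR2HSV)
    lo,hi={'white':((0,0,200),(180,60,255)),'med':((10,120,60),(35,255,255)),'small':((100,120,40),(130,255,255))}[kind]
    m=cv2.inRange(hsv,np.array(lo),np.array(hi)); mm=np.zeros_like(m); x0,y0,x1,y1=box; mm[y0:y1,x0:x1]=m[y0:y1,x0:x1]
    cs,_=cv2.findContours(mm,cv2.RETR_CCOMP,cv2.CHAIN_APPROX_NONE)
    return [(len(q),cv2.fitEllipse(q)) for q in cs if len(q)>15]
E
python3 - <<'E'
from h import *
p,R,o=pose(); plan([.4715,.1079,.1]); im,d,c=snap('wrist','w7.png')
P,u,v=cloud(c,d); T=(P-p)@R*1000
m=(abs(u-326)<60)&(abs(v-350)<25)&(abs(T[:,1]+40)<8); print('plane y',np.median(T[m],0), np.polyfit(T[m][:,0],T[m][:,1],1),np.polyfit(T[m][:,2],T[m][:,1],1))
for n,e in fit(im,'white',(230,230,420,420)): print(n,e,(ray(c,e[0],p[2]+.0415)-p)@R*1000)
cv2.imwrite('pics/w7c.png',cv2.resize(im[230:430,220:430],None,fx=3.5,fy=3,interpolation=2)[:600])
E
```

```text
t 9.0 p [ 0.4708 -0.2683  0.0977] op 0.618 F [ 0.2  0.1 -1.9]
shift tool units [12.539 -0.105 -0.02 ]
plane y [  0.82351406 -38.28916471  -9.05952649] [-3.58542257e-03 -3.81176298e+01] [ 1.63320125e-02 -3.79688614e+01]
24 ((417.0, 347.0), (4.603343963623047, 10.20814323425293), 0.0) [ 35.43182693 -41.56533255  -5.29440729]
27 ((233.43846130371094, 346.68609619140625), (6.409398078918457, 9.895845413208008), 162.38685607910156) [-34.39603964 -41.41140138  -5.16130024]
377 ((325.7424011230469, 325.66851806640625), (122.9422607421875, 139.86341857910156), 89.76034545898438) [  0.71737694 -41.51190302   4.05486809]
106 ((325.8272705078125, 329.1220703125), (34.750946044921875, 40.37821578979492), 91.37705993652344) [  0.74891936 -41.50827149   2.56723918]
```

View pics/w7c.png

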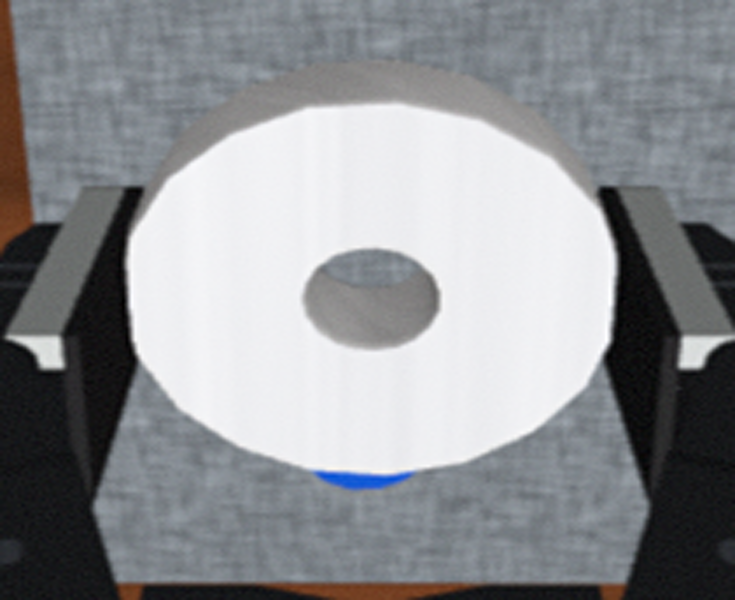

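```bash
python3 - <<'E'
from h import *
for i in range(3):
    p,R,o=pose(); c=ctrl.get_calibration('wrist'); A=R.T@np.array(c['R']).T
    print(p,np.round(A,4).tolist(), R.T@(towld(c,[0,0,0])-p)*1000, Ro.from_matrix(R).as_euler('xyz',degrees=True))
E
```

```text
[ 0.46993436 -0.26752439  0.09606158] [[1.0, -0.0002, -0.0001], [0.0001, -0.3185, 0.9479], [-0.0002, -0.9479, -0.3185]] [ 6.90295477e-03 -1.64453833e+02  8.10198806e+01] [-9.00242660e+01  2.30015517e-02  8.99868205e+01]
[ 0.46993436 -0.26752439  0.09606158] [[1.0, -0.0002, -0.0001], [0.0001, -0.3185, 0.9479], [-0.0002, -0.9479, -0.3185]] [ 6.90295477e-03 -1.64453833e+02  8.10198806e+01] [-9.00242660e+01  2.30015517e-02  8.99868205e+01]
[ 0.46993436 -0.26752439  0.09606158] [[1.0, -0.0002, -0.0001], [0.0001, -0.3185, 0.9479], [-0.0002, -0.9479, -0.3185]] [ 6.90295477e-03 -1.64453833e+02  8.10198806e+01] [-9.00242660e+01  2.30015517e-02  8.99868205e+01]
```

Emit:
step_arm --pt "0 0 0 0.5 0 -0.04 0.3" --pt "0 0 0 1 0 0 0.3" --pt "0 0 0 1 0 0 0.3" --pt "0 0 0 1 0 0 0.3" --pt "0 0 0 1 0 0 0.3" --pt "0 0 0 1 0 0 0.3" --pt "0 0 0 1 0 0 0.3" --pt "0 0 0 1 0 0 0.3" --pt "0 0 0 1 0 0 0.3" --pt "0 0 0 1 0 0 0.3"

```text
time_s: 10.05
eef_pos: [0.4691, 0.0199, 0.0942]
eef_rot: [0.501, -0.499, -0.499, 0.501]
wrist_force: [0.4, 0.6, -0.5]
opening: 0.621
```

Emit:
step_arm --pt "0 0 0 1 0 0 0.3" --pt "0 0 0 1 0 0 0.3" --pt "0 0 0 0.8 0 0 0.3" --pt "0 0 0 0.22 0 0 0.3" --pt "0 0 0 0 0.1 0 0.3" --pt "0 0 0 0 0 0 0.3" --pt "0 0 0 0 0 0 0.3"

```text
time_s: 10.75
eef_pos: [0.4708, 0.1072, 0.0925]
eef_rot: [0.501, -0.5, -0.499, 0.5]
wrist_force: [0.4, -0.3, -0.9]
opening: 0.618
```

```bash
cat >> h.py <<'E'
A=np.array([[1,0,0],[0,-.3185,.9479],[0,-.9479,-.3185]]); C0=np.array([0,-.16445,.0811])
def tray(uv,y):  # tool-frame mm point on wrist ray at tool y (m)
    d=A@np.array([(uv[0]-325.6)/375.2,(uv[1]-231.5)/375.2,1]); return (C0+d*(y-C0[1])/d[1])*1000
E
python3 - <<'E'
from h import *
ps=[]
for i in range(3):
    im,d,c=snap('wrist','w8.png'); ps.append(pose()[0])
print(np.array(ps)); o=pose()[2]; print(o['wrist_force'],o['opening'],o['time_s'])
for n,e in fit(im,'white',(230,230,420,420)): print(n,e,tray(e[0],-.0405))
cv2.imwrite('pics/w8c.png',cv2.resize(im[180:430,200:450],None,fx=3,fy=2.4,interpolation=2)[:600])
E
```

```text
[[0.47109542 0.10717913 0.09276985]
 [0.47127628 0.1072064  0.09296703]
 [0.47132302 0.1072954  0.09305705]]
[ 0.13016865 -0.49692499 -1.49847029] 0.62361890800689 10.9
26 ((416.9354553222656, 346.9024658203125), (4.811179161071777, 11.393638610839844), 4.2921366691589355) [ 35.50065124 -40.5         -7.86639908]
28 ((233.31942749023438, 346.42999267578125), (6.6024885177612305, 10.906564712524414), 163.80064392089844) [-35.85108577 -40.5         -7.65044394]
377 ((325.71746826171875, 325.5816650390625), (123.21769714355469, 140.0262908935547), 89.79729461669922) [  0.04470608 -40.5          1.68009536]
106 ((325.8661804199219, 329.04962158203125), (34.507789611816406, 40.003936767578125), 92.647216796875) [  0.10164769 -40.5          0.15450291]
203 ((395.7188415527344, 258.89117431640625), (55.16939163208008, 62.52509307861328), 71.22239685058594) [ 25.05197227 -40.5         29.12834111]
188 ((270.5150451660156, 251.1161651611328), (41.082359313964844, 64.56837463378906), 11.812829971313477) [-19.54120066 -40.5         32.11113896]
```

View pics/w8c.png

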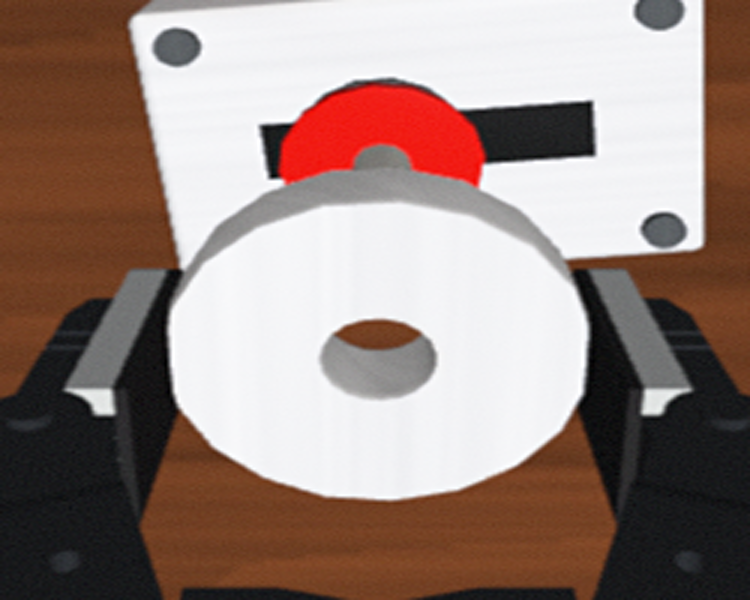

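Emit:
step_arm --pt "0 0 0 0.03 0.2 -0.02 0.3" --pt "0 0 0 0 0.2 0 0.3" --pt "0 0 0 0 0.1 0 0.3" --pt "0 0 0 0 0.06 0 0.3" --pt "0 0 0 0 0.06 0 0.3" --pt "0 0 0 0 0.06 0 0.3"

```text
time_s: 11.5
eef_pos: [0.4719, 0.109, 0.0726]
eef_rot: [-0.5, 0.5, 0.5, -0.5]
wrist_force: [-0.6, 0.9, -1.5]
opening: 0.621
```

Emit:
step_arm --pt "0 0 0 0 0.05 0 0.3" --pt "0 0 0 0 0.05 0 0.3" --pt "0 0 0 0 0.05 0 0.3"

```text
time_s: 11.8
eef_pos: [0.4719, 0.109, 0.0682]
eef_rot: [-0.5, 0.5, 0.5, -0.5]
wrist_force: [-0.4, -0.1, -1.3]
opening: 0.624
```

```bash
python3 - <<'E'
from h import *
im,d,c=snap('wrist','w9.png');plan([.472,.108,.05]); print(pose()[2]['torque'])
cv2.imwrite('pics/w9c.png',cv2.resize(im[180:430,200:450],None,fx=3,fy=2.4,interpolation=2)[:600])
E
```

```text
t 11.85 p [0.4717 0.109  0.0679] op 0.618 F [ 0.2  0.  -1.8]
shift tool units [-0.033  0.598 -0.009]
[0.01716609 0.02245406 0.02402108]
```

View pics/w9c.png

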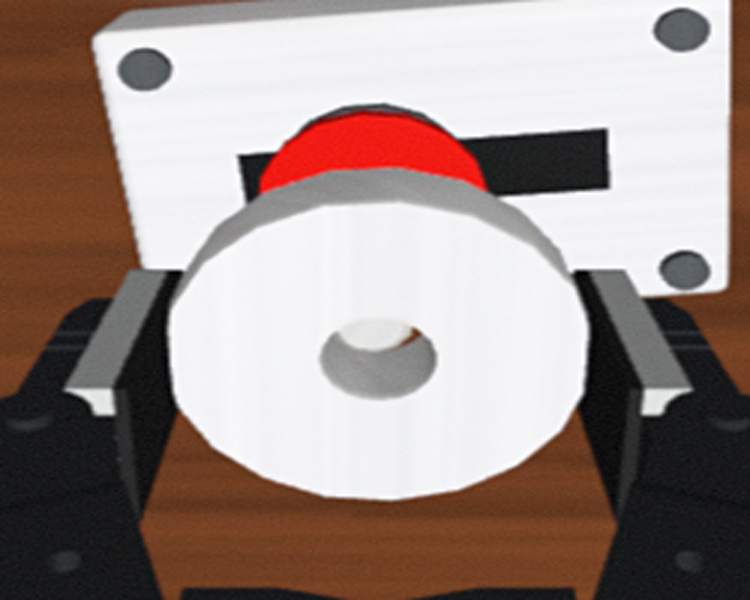

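Emit:
step_arm --pt "0 0 0 -0.015 0.04 0 0.3" --pt "0 0 0 0 0.06 0 0.3" --pt "0 0 0 0 0.06 0 0.3" --pt "0 0 0 0 0.1 0 0.3" --pt "0 0 0 0 0.1 0 0.3"

```text
time_s: 12.35
eef_pos: [0.4718, 0.1085, 0.0571]
eef_rot: [0.5, -0.5, -0.5, 0.5]
wrist_force: [-0.9, 0.2, -0.9]
opening: 0.624
```

```bash
python3 - <<'E'
from h import *
im,d,c=snap('wrist','w10.png');plan([.472,.108,.022]); print(pose()[2]['torque'])
cv2.imwrite('pics/w10c.png',cv2.resize(im[180:430,200:450],None,fx=3,fy=2.4,interpolation=2)[:600])
E
```

```text
t 12.4 p [0.4714 0.1085 0.0566] op 0.625 F [-0.5  0.9 -1.3]
shift tool units [-0.017  1.154 -0.021]
[-0.00718051  0.03482226 -0.03655068]
```

View pics/w10c.png

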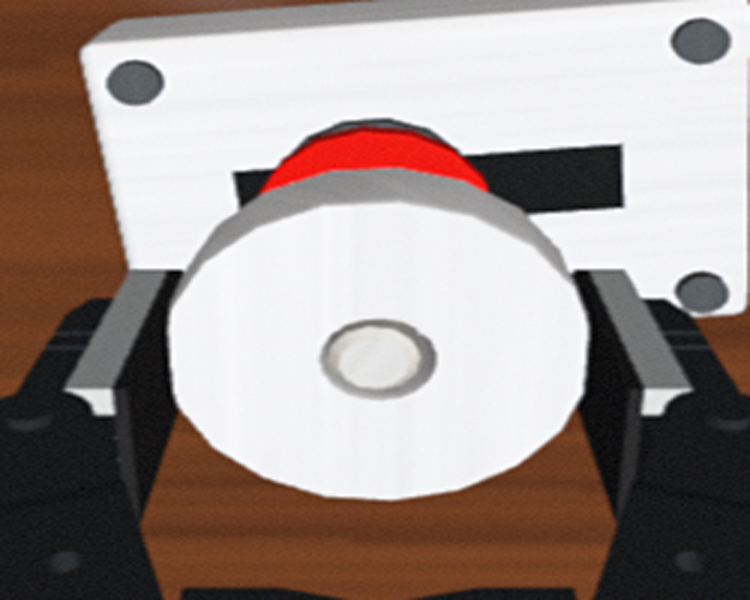

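Emit:
step_arm --pt "0 0 0 0 0.15 0 0.3" --pt "0 0 0 0 0.2 0 0.3" --pt "0 0 0 0 0.2 0 0.3" --pt "0 0 0 0 0.2 0 0.3" --pt "0 0 0 0 0.15 0 0.3" --pt "0 0 0 0 0.08 0 0.3" --pt "0 0 0 0 0.03 0 0.3"

```text
time_s: 13.1
eef_pos: [0.4716, 0.1085, 0.0267]
eef_rot: [0.5, -0.5, -0.5, 0.5]
wrist_force: [-0.2, -0.6, -1.1]
opening: 0.622
```

Emit:
step_arm --pt "0 0 0 0 0.03 0 0.3" --pt "0 0 0 0 0.03 0 0.3" --pt "0 0 0 0 0 0 0.3"

```text
time_s: 13.4
eef_pos: [0.4719, 0.1085, 0.0254]
eef_rot: [-0.5, 0.5, 0.5, -0.5]
wrist_force: [-0.7, -0.1, -1.3]
opening: 0.624
```

Emit:
step_arm --pt "0 0 0 0 0.03 0 0.3" --pt "0 0 0 0 0.03 0 0.3" --pt "0 0 0 0 0 0 0.3"

```text
time_s: 13.7
eef_pos: [0.4717, 0.1085, 0.0234]
eef_rot: [0.5, -0.5, -0.5, 0.5]
wrist_force: [-1.2, -0.1, -0.4]
opening: 0.618
```

Emit:
step_arm --pt "0 0 0 0 0.03 0 0.3" --pt "0 0 0 0 0.02 0 0.3" --pt "0 0 0 0 0 0 0.3"

```text
time_s: 14.0
eef_pos: [0.4718, 0.1085, 0.0219]
eef_rot: [0.5, -0.5, -0.5, 0.5]
wrist_force: [0.3, -0.1, -1.5]
opening: 0.626
```

```bash
python3 - <<'E'
from h import *
im,d,c=snap('wrist','w11.png');plan([.472,.108,.022]); print(pose()[2]['torque'])
P,u,v=cloud(c,d)
for b in ((300,300,350,370),(270,330,290,350)): 
    m=(u>b[0])&(u<b[2])&(v>b[1])&(v<b[3]); print(np.percentile(P[m][:,2],[5,50,95]))
cv2.imwrite('pics/w11c.png',cv2.resize(im[180:430,200:450],None,fx=3,fy=2.4,interpolation=2)[:600])
E
```

```text
t 14.05 p [0.4718 0.1085 0.0219] op 0.62 F [ 0.1  0.2 -1.3]
shift tool units [-0.017 -0.002 -0.007]
[-0.00677886  0.0003726  -0.00259795]
[0.0595801  0.06273841 0.08793475]
[0.06093174 0.06185796 0.06274436]
```

View pics/w11c.png

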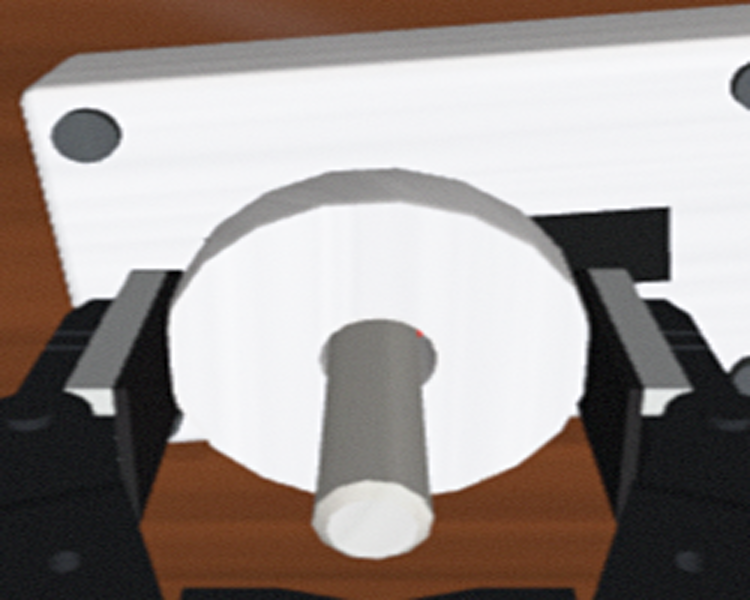

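Emit:
step_arm --pt "0 0 0 0 0.02 0 0.3" --pt "0 0 0 0 0.02 0 0.3" --pt "0 0 0 0 0 0 0.3"

```text
time_s: 14.35
eef_pos: [0.4718, 0.1085, 0.0207]
eef_rot: [0.5, -0.5, -0.5, 0.5]
wrist_force: [-0.8, -0.2, -1.7]
opening: 0.623
```

Emit:
step_arm --pt "0 0 0 0 0.02 0 0.3" --pt "0 0 0 0 0.01 0 0.3" --pt "0 0 0 0 0 0 0.3"

```text
time_s: 14.65
eef_pos: [0.4719, 0.1085, 0.0201]
eef_rot: [-0.5, 0.5, 0.5, -0.5]
wrist_force: [-1.3, -0.6, 3.7]
opening: 0.622
```

Emit:
step_arm --pt "0 0 0 0 0 0 1" --pt "0 0 0 0 0 0 1" --pt "0 0 0 0 0 0 1" --pt "0 0 0 0 0 0 1" --pt "0 0 0 0 -0.3 0 1" --pt "0 0 0 0 -1 0 1" --pt "0 0 0 0 -1 0 1" --pt "0 0 0 0 -0.8 0 1" --pt "0 0 0 0 -0.4 0 1" --pt "0 0 0 0 0 0 1"

```text
time_s: 15.65
eef_pos: [0.4733, 0.1085, 0.1269]
eef_rot: [-0.499, 0.501, 0.501, -0.499]
wrist_force: [0.5, 0.7, 0.4]
opening: 1.0
```

```bash
python3 - <<'E'
from h import *
im,d,c=snap('wrist','w12.png');plan([.4555,-.148,.125])
im,d,c=snap('side','s12.png'); cv2.imwrite('pics/s12c.png',cv2.resize(im[170:320,230:430],None,fx=4,fy=4,interpolation=2))
E
```

```text
t 15.7 p [0.4722 0.1085 0.1253] op 1.001 F [-0.5 -0.7 -0.6]
shift tool units [-8.551  0.011  0.555]
```

View pics/w12.png

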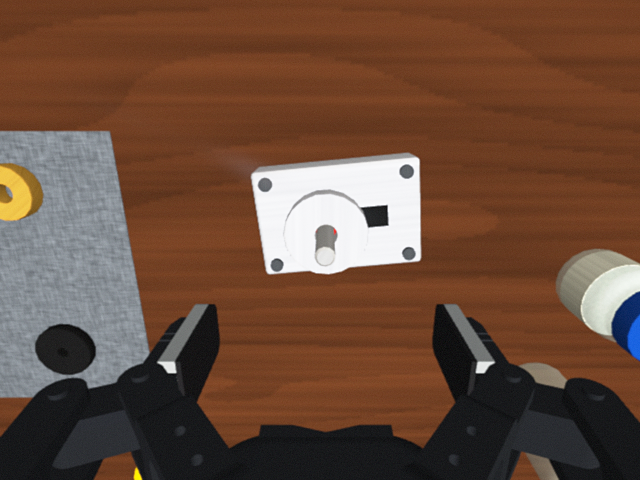

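View pics/s12c.png

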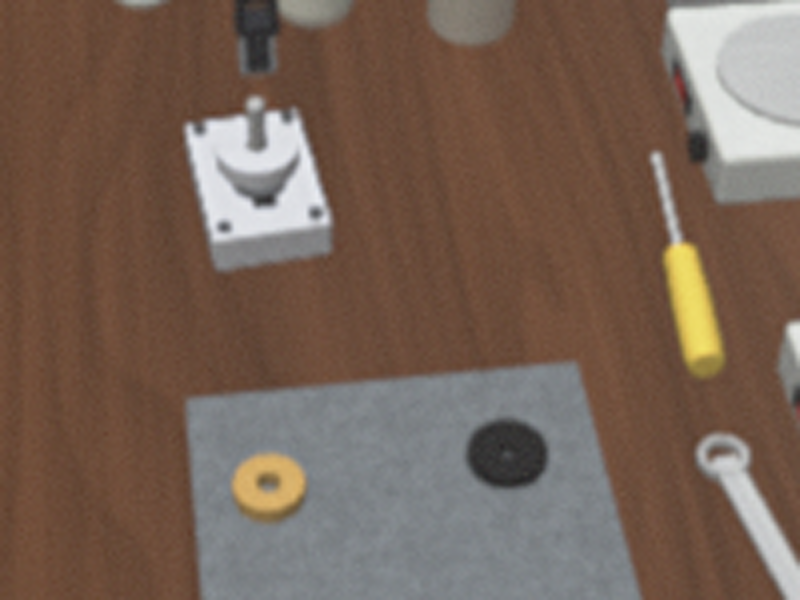

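Emit:
step_arm --pt "0 0 0 -0.5 0 0.05 1" --pt "0 0 0 -1 0 0.07 1" --pt "0 0 0 -1 0 0.07 1" --pt "0 0 0 -1 0 0.07 1" --pt "0 0 0 -1 0 0.07 1" --pt "0 0 0 -1 0 0.07 1" --pt "0 0 0 -1 0 0.07 1" --pt "0 0 0 -1 0 0.07 1" --pt "0 0 0 -0.8 0 0 1" --pt "0 0 0 -0.25 0 0 1"

```text
time_s: 16.75
eef_pos: [0.4545, -0.1496, 0.1233]
eef_rot: [0.502, -0.5, -0.499, 0.5]
wrist_force: [1.1, 0.9, -0.8]
opening: 1.0
```

Emit:
step_arm --pt "0 0 0 0 0 0 1" --pt "0 0 0 0 0 0 1"

```text
time_s: 16.95
eef_pos: [0.4549, -0.1469, 0.1239]
eef_rot: [0.501, -0.499, -0.5, 0.5]
wrist_force: [-0.6, 0.1, -0.4]
opening: 0.997
```

```bash
python3 - <<'E'
from h import *
im,d,c=snap('wrist','w13.png');plan([.4555,-.148,.123]); p=pose()[0]
for n,e in fit(im,'med',(250,120,420,290)): print(n,e,tray(e[0],p[2]-.014))
for n,e in fit(im,'small',(50,250,420,450)): print('small',n,e,tray(e[0],p[2]-.012))
cv2.imwrite('pics/w13c.png',cv2.resize(im[150:270,260:400],None,fx=5,fy=5,interpolation=2)[:600])
E
```

```text
t 17.0 p [ 0.4551 -0.1468  0.1242] op 0.998 F [-0.4  0.5 -0.3]
shift tool units [-0.042  0.039 -0.013]
157 ((336.91357421875, 216.2887420654297), (54.61370849609375, 55.12227249145508), 177.1412811279297) [  8.61828195 110.16380209   1.05189558]
47 ((336.7748107910156, 216.05221557617188), (15.70287036895752, 18.448244094848633), 81.91268157958984) [  8.51079835 110.16380209   1.23937449]
409 ((334.6165771484375, 137.6685028076172), (38.80565643310547, 236.8941650390625), 90.0128402709961) [  6.42240275 110.16380209  59.33366234]
```

View pics/w13c.png

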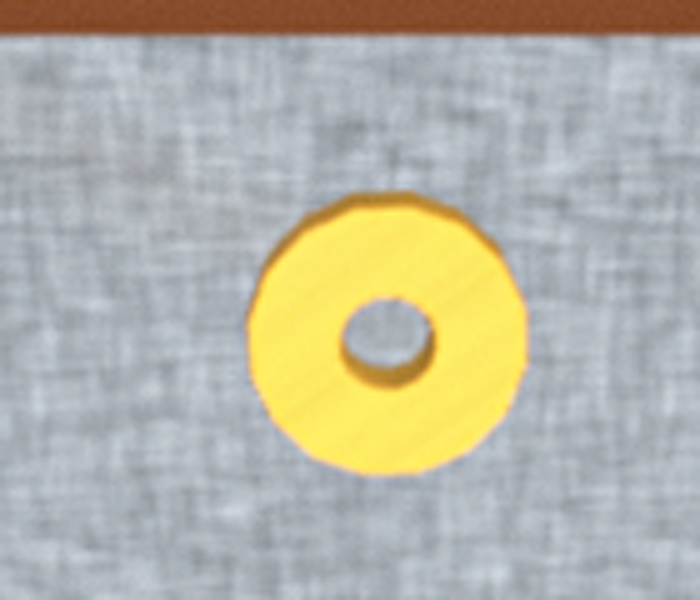

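Emit:
step_arm --pt "0 0 0 0.29 0.5 -0.01 1" --pt "0 0 0 0 1 0 1" --pt "0 0 0 0 1 0 1" --pt "0 0 0 0 1 0 1" --pt "0 0 0 0 0.8 0 1" --pt "0 0 0 0 0.4 0 1" --pt "0 0 0 0 0.2 0 1" --pt "0 0 0 0 0.1 0 1" --pt "0 0 0 0 0 0 0.7" --pt "0 0 0 0 0 0 0.6"

```text
time_s: 18.0
eef_pos: [0.4567, -0.1397, -0.0241]
eef_rot: [-0.499, 0.501, 0.5, -0.5]
wrist_force: [0.2, -0.4, 0.1]
opening: 0.692
```

Emit:
step_arm --pt "0 0 0 0 0 0 0.5" --pt "0 0 0 0 0 0 0.35" --pt "0 0 0 0 0 0 0.25" --pt "0 0 0 0 0 0 0.25"

```text
time_s: 18.4
eef_pos: [0.4566, -0.1397, -0.0236]
eef_rot: [-0.5, 0.501, 0.5, -0.5]
wrist_force: [-2.4, 1.7, 10.5]
opening: 0.486
```

```bash
python3 - <<'E'
from h import *
im,d,c=snap('wrist','w14.png');plan([.4555,-.138,.1]); p=pose()[0]
for n,e in fit(im,'med',(230,230,420,400)): print(n,e,tray(e[0],-.041))
cv2.imwrite('pics/w14c.png',cv2.resize(im[230:430,220:430],None,fx=3.5,fy=3,interpolation=2)[:600])
E
```

```text
t 18.45 p [ 0.4566 -0.1397 -0.0236] op 0.486 F [-3.9  2.2  9.8]
shift tool units [ 0.054 -4.12   0.032]
309 ((325.6755065917969, 312.1939392089844), (105.70637512207031, 108.23046875), 86.77710723876953) [ 2.82505192e-02 -4.10000000e+01  7.77067938e+00]
71 ((325.682861328125, 311.4024963378906), (17.543014526367188, 31.746370315551758), 90.17017364501953) [ 3.09786004e-02 -4.10000000e+01  8.10713203e+00]
```

View pics/w14c.png

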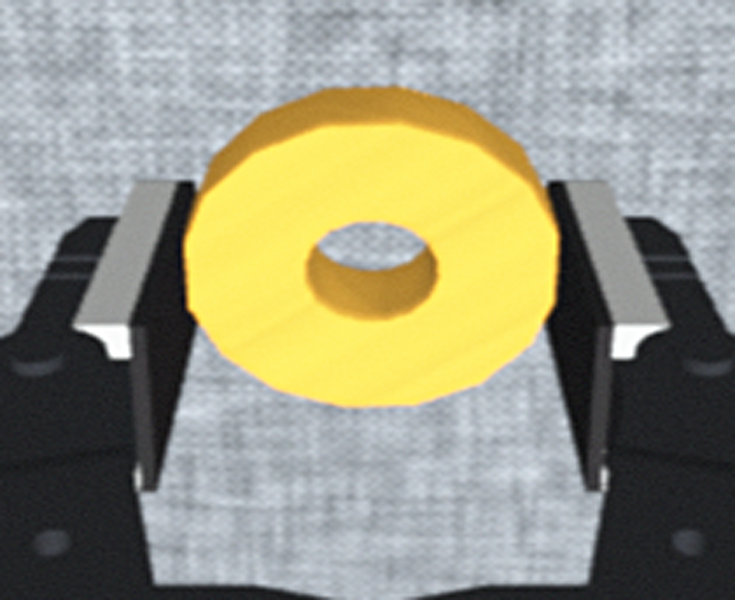

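Emit:
step_arm --pt "0 0 0 0 -0.2 0 0.2" --pt "0 0 0 0 -0.6 0 0.2" --pt "0 0 0 0 -1 0 0.2" --pt "0 0 0 0 -1 0 0.2" --pt "0 0 0 0 -0.9 0 0.2" --pt "0 0 0 0 -0.4 0 0.2" --pt "0 0 0 0 0 0 0.2" --pt "0 0 0 0 0 0 0.2"

```text
time_s: 19.25
eef_pos: [0.4553, -0.139, 0.0971]
eef_rot: [0.5, -0.5, -0.5, 0.5]
wrist_force: [-0.2, 0.5, -1.7]
opening: 0.485
```

```bash
python3 - <<'E'
from h import *
im,d,c=snap('wrist','w15.png');plan([.4715,.108,.1]); p,R,o=pose(); print(o['torque'])
for n,e in fit(im,'med',(230,230,420,400)): print(n,e,tray(e[0],-.0385))
P,u,v=cloud(c,d); 
T=(P-p)@R*1000
for b in ((285,310,300,330),(350,310,365,330),(310,335,340,345),(310,275,340,285)):
    m=(u>b[0])&(u<b[2])&(v>b[1])&(v<b[3]); print(np.round(np.median(T[m],0),1))
cv2.imwrite('pics/w15c.png',cv2.resize(im[230:430,220:430],None,fx=3.5,fy=3,interpolation=2)[:600])
E
```

```text
t 19.3 p [ 0.4549 -0.1387  0.0965] op 0.486 F [ 0.1 -0.6 -2.4]
shift tool units [ 8.225 -0.108 -0.551]
[-0.00259368  0.00323328  0.03710052]
309 ((325.6627197265625, 312.27252197265625), (105.99229431152344, 107.99309539794922), 89.7909927368164) [ 2.39433958e-02 -3.85000000e+01  6.25156726e+00]
70 ((325.5280456542969, 311.1806335449219), (18.029083251953125, 31.42179298400879), 91.03587341308594) [-2.74398087e-02 -3.85000000e+01  6.72507789e+00]
[-13.  -35.2   0.8]
[ 12.7 -35.2   0.6]
[ -0.2 -35.1  -8.5]
[ -0.2 -35.2  18.2]
```

View pics/w15c.png

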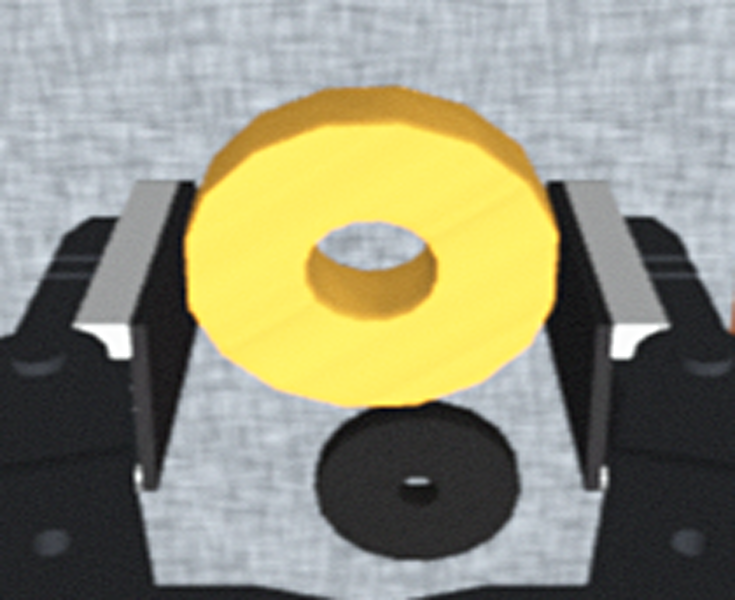

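Emit:
step_arm --pt "0 0 0 0.5 0 -0.05 0.2" --pt "0 0 0 1 0 -0.1 0.2" --pt "0 0 0 1 0 -0.1 0.2" --pt "0 0 0 1 0 -0.1 0.2" --pt "0 0 0 1 0 -0.1 0.2" --pt "0 0 0 1 0 -0.1 0.2" --pt "0 0 0 1 0 -0.05 0.2" --pt "0 0 0 1 0 0 0.2" --pt "0 0 0 0.6 0 0 0.2" --pt "0 0 0 0.14 0 0 0.2"

```text
time_s: 20.3
eef_pos: [0.4723, 0.1104, 0.0965]
eef_rot: [0.5, -0.498, -0.5, 0.501]
wrist_force: [0.8, -1.0, -1.8]
opening: 0.484
```

Emit:
step_arm --pt "0 0 0 0 0.2 0 0.2" --pt "0 0 0 0 0.2 0 0.2" --pt "0 0 0 0 0.1 0 0.2" --pt "0 0 0 0 0 0 0.2"

```text
time_s: 20.7
eef_pos: [0.4733, 0.1071, 0.0819]
eef_rot: [0.501, -0.5, -0.499, 0.5]
wrist_force: [-0.7, 0.2, -1.8]
opening: 0.488
```

```bash
python3 - <<'E'
from h import *
im,d,c=snap('wrist','w16.png');plan([.473,.1083,.078]); p,R,o=pose(); print(o['torque'])
cv2.imwrite('pics/w16c.png',cv2.resize(im[180:430,200:450],None,fx=3,fy=2.4,interpolation=2)[:600])
E
```

```text
t 20.75 p [0.4736 0.1072 0.0824] op 0.483 F [ 0.2  0.2 -0.7]
shift tool units [0.036 0.146 0.021]
[ 0.03255505 -0.01299655  0.01927347]
```

View pics/w16c.png

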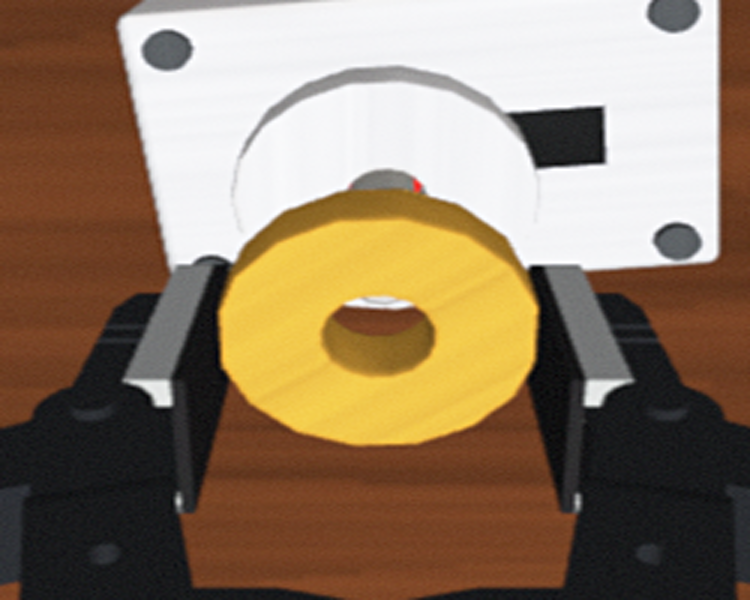

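Emit:
step_arm --pt "0 0 0 0.015 0.06 -0.02 0.2" --pt "0 0 0 0 0.06 0 0.2" --pt "0 0 0 0 0.05 0 0.2" --pt "0 0 0 0 0.05 0 0.2" --pt "0 0 0 0 0 0 0.2"

```text
time_s: 21.25
eef_pos: [0.4743, 0.1084, 0.0761]
eef_rot: [0.5, -0.5, -0.5, 0.5]
wrist_force: [-0.0, 0.6, -1.8]
opening: 0.483
```

```bash
python3 - <<'E'
from h import *
im,d,c=snap('wrist','w17.png');plan([.473,.1083,.078]); p,R,o=pose(); print(o['torque'])
cv2.imwrite('pics/w17c.png',cv2.resize(im[180:430,200:450],None,fx=3,fy=2.4,interpolation=2)[:600])
E
```

```text
t 21.3 p [0.4744 0.1084 0.0762] op 0.486 F [-0.2  0.2 -2.3]
shift tool units [-0.003 -0.06   0.048]
[0.00641281 0.06228552 0.05592624]
```

View pics/w17c.png

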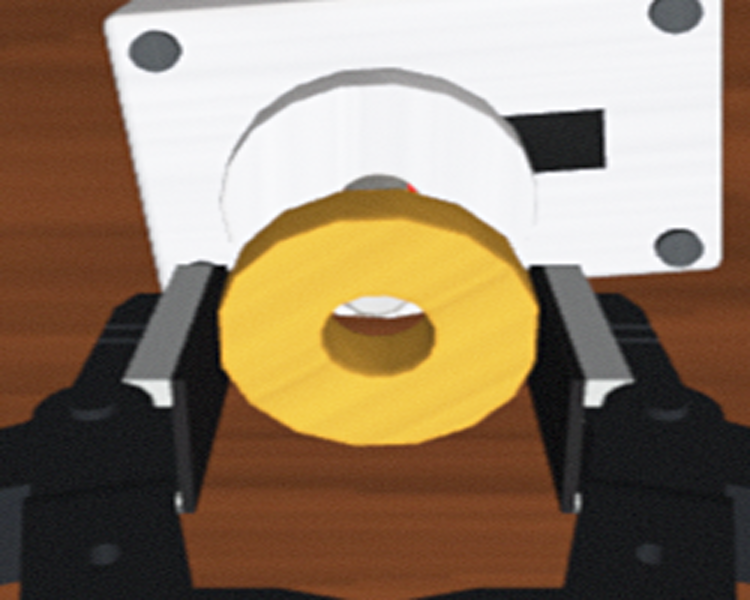

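Emit:
step_arm --pt "0 0 0 -0.008 0.05 0 0.2" --pt "0 0 0 0 0.05 0 0.2" --pt "0 0 0 0 0.05 0 0.2" --pt "0 0 0 0 0.05 0 0.2" --pt "0 0 0 0 0 0 0.2"

```text
time_s: 21.8
eef_pos: [0.4743, 0.1081, 0.07]
eef_rot: [0.5, -0.5, -0.5, 0.5]
wrist_force: [-0.7, 0.9, -1.6]
opening: 0.487
```

Emit:
step_arm --pt "0 0 0 0 0.05 0 0.2" --pt "0 0 0 0 0.05 0 0.2" --pt "0 0 0 0 0.05 0 0.2" --pt "0 0 0 0 0 0 0.2"

```text
time_s: 22.2
eef_pos: [0.4744, 0.1081, 0.0655]
eef_rot: [0.5, -0.5, -0.5, 0.5]
wrist_force: [-0.8, 0.9, -2.3]
opening: 0.484
```

```bash
python3 - <<'E'
from h import *
im,d,c=snap('wrist','w18.png');plan([.473,.1083,.04]); p,R,o=pose(); print(o['torque'])
cv2.imwrite('pics/w18c.png',cv2.resize(im[180:430,200:450],None,fx=3,fy=2.4,interpolation=2)[:600])
E
```

```text
t 22.25 p [0.4744 0.1081 0.0656] op 0.487 F [-1.3  0.3 -1.1]
shift tool units [0.006 0.853 0.046]
[0.0544908  0.09668266 0.02199217]
```

View pics/w18c.png

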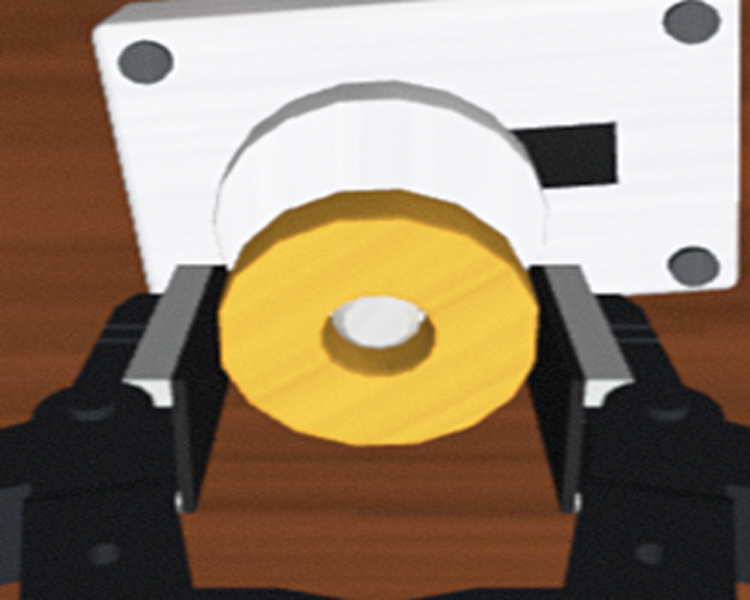

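Emit:
step_arm --pt "0 0 0 0 0.1 0 0.2" --pt "0 0 0 0 0.15 0 0.2" --pt "0 0 0 0 0.15 0 0.2" --pt "0 0 0 0 0.15 0 0.2" --pt "0 0 0 0 0.1 0 0.2" --pt "0 0 0 0 0.05 0 0.2" --pt "0 0 0 0 0 0 0.2"

```text
time_s: 22.95
eef_pos: [0.4744, 0.1081, 0.0444]
eef_rot: [0.5, -0.5, -0.5, 0.5]
wrist_force: [-1.7, 0.1, -1.8]
opening: 0.484
```

Emit:
step_arm --pt "0 0 0 0 0.03 0 0.2" --pt "0 0 0 0 0.03 0 0.2" --pt "0 0 0 0 0 0 0.2"

```text
time_s: 23.25
eef_pos: [0.4744, 0.1081, 0.0429]
eef_rot: [0.5, -0.5, -0.5, 0.5]
wrist_force: [-1.8, -0.3, -0.5]
opening: 0.49
```

Emit:
step_arm --pt "0 0 0 0 0.03 0 0.2" --pt "0 0 0 0 0 0 0.2"

```text
time_s: 23.45
eef_pos: [0.4745, 0.1081, 0.0421]
eef_rot: [0.5, -0.5, -0.5, 0.5]
wrist_force: [-2.6, -0.5, -0.9]
opening: 0.487
```

Emit:
step_arm --pt "0 0 0 0 0 0.02 0.2" --pt "0 0 0 0 0 0 0.2"

```text
time_s: 23.65
eef_pos: [0.4744, 0.1081, 0.0422]
eef_rot: [-0.5, 0.5, 0.5, -0.5]
wrist_force: [-0.1, -0.6, -1.1]
opening: 0.482
```

```bash
python3 - <<'E'
from h import *
im,d,c=snap('wrist','w19.png');plan([.473,.1083,.04]); p,R,o=pose(); print(o['torque'])
cv2.imwrite('pics/w19c.png',cv2.resize(im[180:430,200:450],None,fx=3,fy=2.4,interpolation=2)[:600])
E
```

```text
t 23.7 p [0.4743 0.1081 0.0422] op 0.485 F [-0.1 -0.8 -1.1]
shift tool units [0.007 0.073 0.044]
[0.08491872 0.11160774 0.00216878]
```

View pics/w19c.png

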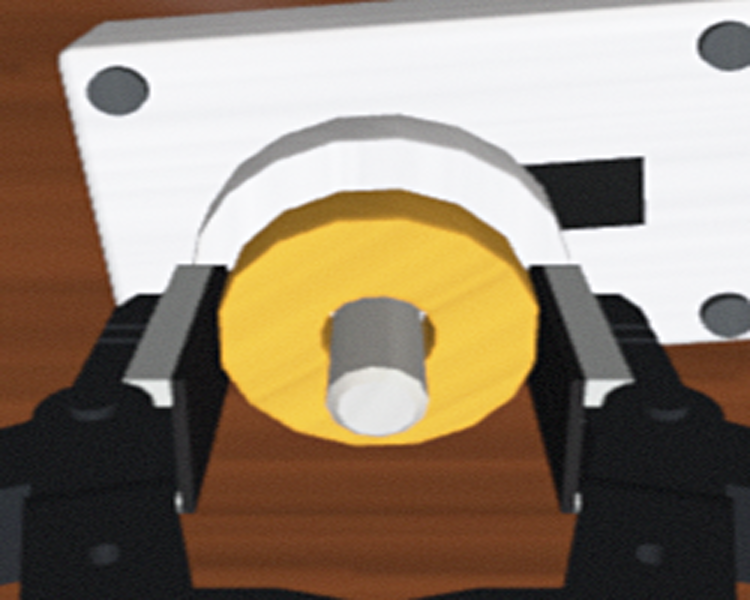

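Emit:
step_arm --pt "0 0 0 0 0.03 0.005 0.2" --pt "0 0 0 0 0.03 0 0.2" --pt "0 0 0 0 0 0 0.2"

```text
time_s: 24.0
eef_pos: [0.4739, 0.1081, 0.0403]
eef_rot: [-0.5, 0.5, 0.5, -0.5]
wrist_force: [-0.4, 0.2, -0.8]
opening: 0.487
```

Emit:
step_arm --pt "0 0 0 0 0.03 0 0.2" --pt "0 0 0 0 0 0 0.2"

```text
time_s: 24.2
eef_pos: [0.474, 0.1081, 0.0395]
eef_rot: [-0.5, 0.5, 0.5, -0.5]
wrist_force: [0.3, 0.1, -0.2]
opening: 0.489
```

Emit:
step_arm --pt "0 0 0 0 0.02 0 0.2" --pt "0 0 0 0 0 0 0.2"

```text
time_s: 24.4
eef_pos: [0.4741, 0.1081, 0.0391]
eef_rot: [-0.5, 0.5, 0.5, -0.5]
wrist_force: [0.7, -0.3, 1.8]
opening: 0.487
```

Emit:
step_arm --pt "0 0 0 0 0.02 0 0.2" --pt "0 0 0 0 0 0 0.2"

```text
time_s: 24.6
eef_pos: [0.4741, 0.1081, 0.0384]
eef_rot: [-0.5, 0.5, 0.5, -0.5]
wrist_force: [-0.4, -1.1, 3.3]
opening: 0.488
```

Emit:
step_arm --pt "0 0 0 0 0 0 1" --pt "0 0 0 0 0 0 1" --pt "0 0 0 0 0 0 1" --pt "0 0 0 0 0 0 1" --pt "0 0 0 0 -0.3 0 1" --pt "0 0 0 0 -1 0 1" --pt "0 0 0 0 -1 0 1" --pt "0 0 0 -0.3 -0.6 -0.1 1" --pt "0 0 0 -1 0 -0.4 1" --pt "0 0 0 -1 0 -0.4 1"

```text
time_s: 25.6
eef_pos: [0.5018, 0.0387, 0.1271]
eef_rot: [-0.499, 0.5, 0.501, -0.5]
wrist_force: [1.0, 0.2, -0.2]
opening: 1.0
```

Emit:
step_arm --pt "0 0 0 -1 0 -0.4 1" --pt "0 0 0 -1 0 -0.4 1" --pt "0 0 0 -1 0 -0.4 1" --pt "0 0 0 -1 0 -0.4 1" --pt "0 0 0 -1 0 -0.4 1" --pt "0 0 0 -1 0 -0.4 1" --pt "0 0 0 -1 0 -0.4 1" --pt "0 0 0 -1 0 -0.4 1" --pt "0 0 0 -1 0 0 1" --pt "0 0 0 -1 0 0 1"

```text
time_s: 26.6
eef_pos: [0.5969, -0.2621, 0.1258]
eef_rot: [-0.5, 0.5, 0.5, -0.5]
wrist_force: [0.2, -0.1, -0.2]
opening: 1.001
```

Emit:
step_arm --pt "0 0 0 -0.5 0 0 1" --pt "0 0 0 0 0 0 1" --pt "0 0 0 0 0 0 1" --pt "0 0 0 0 0 0 1"

```text
time_s: 27.0
eef_pos: [0.5967, -0.2743, 0.1252]
eef_rot: [-0.5, 0.5, 0.5, -0.5]
wrist_force: [-0.3, 0.8, -0.7]
opening: 1.004
```

```bash
python3 - <<'E'
from h import *
im,d,c=snap('wrist','w20.png');plan([.598,-.277,.123]); p=pose()[0]
for n,e in fit(im,'small',(200,120,450,300)): print(n,e,tray(e[0],p[2]-.012))
cv2.imwrite('pics/w20c.png',cv2.resize(im[150:270,260:400],None,fx=5,fy=5,interpolation=2)[:600])
im,d,c=snap('side','s20.png'); cv2.imwrite('pics/s20c.png',cv2.resize(im[170:320,230:430],None,fx=4,fy=4,interpolation=2))
E
```

```text
t 27.05 p [ 0.5968 -0.2743  0.1253] op 0.999 F [-0.2  0.7  0.2]
shift tool units [-0.092  0.075 -0.04 ]
112 ((330.4771423339844, 219.4808807373047), (39.06477355957031, 39.80124282836914), 0.37443435192108154) [  3.76774196 113.2594507   -2.4169579 ]
47 ((330.4106750488281, 219.29025268554688), (15.41016674041748, 18.694944381713867), 86.25992584228516) [  3.71576636 113.2594507   -2.26328466]
```

View pics/w20c.png

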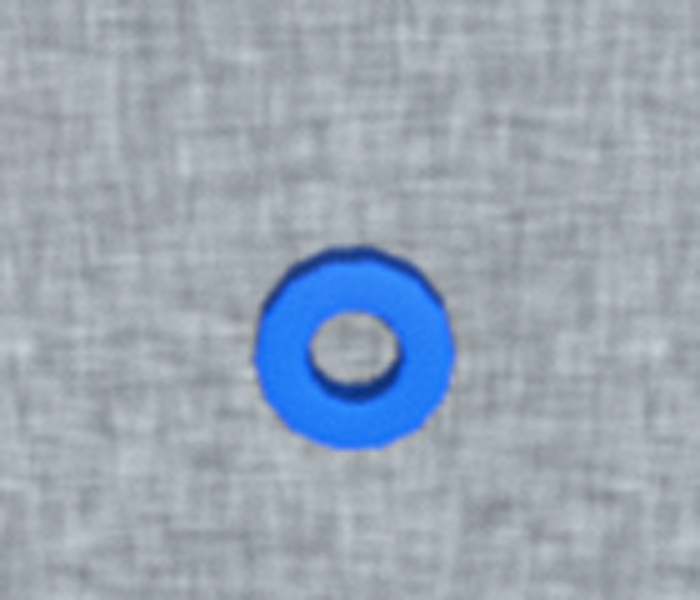

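View pics/s20c.png

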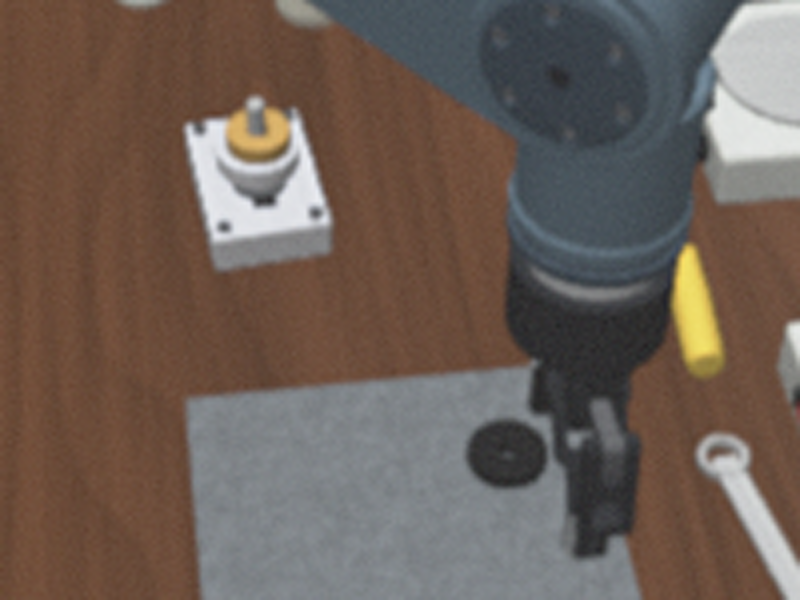

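Emit:
step_arm --pt "0 0 0 0.13 0.5 -0.06 1" --pt "0 0 0 0 1 0 1" --pt "0 0 0 0 1 0 1" --pt "0 0 0 0 1 0 0.9" --pt "0 0 0 0 0.8 0 0.8" --pt "0 0 0 0 0.4 0 0.7" --pt "0 0 0 0 0.2 0 0.6" --pt "0 0 0 0 0.1 0 0.55" --pt "0 0 0 0 0 0 0.5" --pt "0 0 0 0 0 0 0.45"

```text
time_s: 28.1
eef_pos: [0.5994, -0.2726, -0.0235]
eef_rot: [-0.499, 0.501, 0.5, -0.5]
wrist_force: [0.1, -0.0, -0.0]
opening: 0.452
```

Emit:
step_arm --pt "0 0 0 0 0 0 0.35" --pt "0 0 0 0 0 0 0.25" --pt "0 0 0 0 0 0 0.15" --pt "0 0 0 0 0 0 0.15"

```text
time_s: 28.5
eef_pos: [0.5995, -0.2727, -0.023]
eef_rot: [-0.499, 0.501, 0.5, -0.5]
wrist_force: [-1.3, 1.5, 5.1]
opening: 0.343
```

Emit:
step_arm --pt "0 0 0 0 -0.2 0 0.15" --pt "0 0 0 0 -0.6 0 0.15" --pt "0 0 0 0 -1 0 0.15" --pt "0 0 0 0 -1 0 0.15" --pt "0 0 0 0 -0.9 0 0.15" --pt "0 0 0 0 -0.4 0 0.15" --pt "0 0 0 0 0 0 0.15" --pt "0 0 0 0 0 0 0.15"

```text
time_s: 29.3
eef_pos: [0.598, -0.2717, 0.0976]
eef_rot: [0.5, -0.5, -0.5, 0.5]
wrist_force: [0.5, -0.2, -1.3]
opening: 0.342
```

```bash
python3 - <<'E'
from h import *
im,d,c=snap('wrist','w21.png');plan([.4735,.1081,.1]); p,R,o=pose(); print(o['torque'])
for n,e in fit(im,'small',(230,230,420,400)): print(n,e,tray(e[0],-.0365))
P,u,v=cloud(c,d); T=(P-p)@R*1000
for b in ((295,310,305,330),(345,310,355,330),(310,335,340,340),(315,290,335,295)):
    m=(u>b[0])&(u<b[2])&(v>b[1])&(v<b[3]); print(np.round(np.median(T[m],0),1))
cv2.imwrite('pics/w21c.png',cv2.resize(im[230:430,220:430],None,fx=3.5,fy=3,interpolation=2)[:600])
E
```

```text
t 29.35 p [ 0.5975 -0.2714  0.0967] op 0.344 F [0.6 0.1 0.5]
shift tool units [12.648 -0.085  4.138]
[0.02579809 0.03810346 0.01041146]
220 ((325.6846923828125, 315.43572998046875), (76.44890594482422, 77.08084869384766), 163.32470703125) [ 3.29455130e-02 -3.65000000e+01  3.66373729e+00]
72 ((325.5509948730469, 314.5211181640625), (19.137754440307617, 31.782886505126953), 89.73277282714844) [-1.90462282e-02 -3.65000000e+01  4.06920840e+00]
[-10.3 -32.6  -0.9]
[  9.8 -32.5  -1.2]
[ -0.3 -32.1  -9.5]
[ -0.3 -32.5  11.4]
```

View pics/w21c.png

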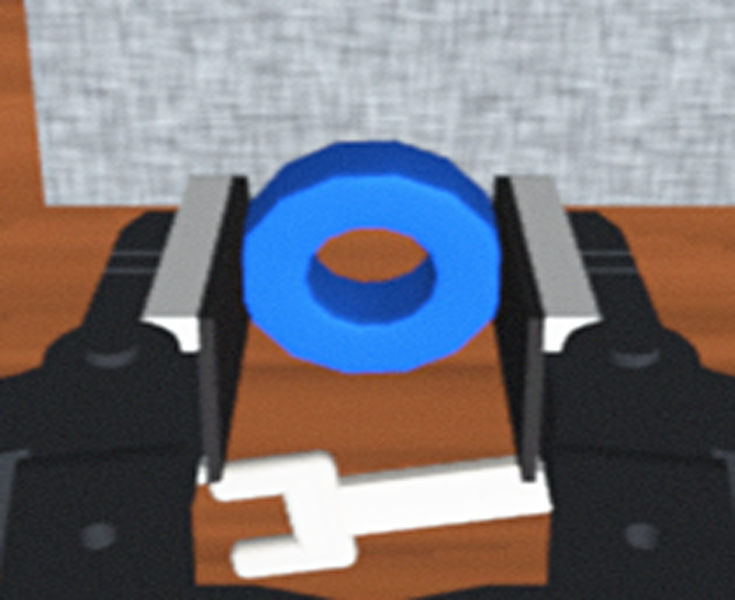

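Emit:
step_arm --pt "0 0 0 0.5 0 0.2 0.15" --pt "0 0 0 1 0 0.4 0.15" --pt "0 0 0 1 0 0.4 0.15" --pt "0 0 0 1 0 0.4 0.15" --pt "0 0 0 1 0 0.4 0.15" --pt "0 0 0 1 0 0.4 0.15" --pt "0 0 0 1 0 0.4 0.15" --pt "0 0 0 1 0 0.4 0.15" --pt "0 0 0 1 0 0.4 0.15" --pt "0 0 0 1 0 0.4 0.15"

```text
time_s: 30.35
eef_pos: [0.4826, 0.0144, 0.0965]
eef_rot: [0.501, -0.499, -0.499, 0.501]
wrist_force: [0.3, 0.4, -0.7]
opening: 0.347
```

Emit:
step_arm --pt "0 0 0 1 0 0.3 0.15" --pt "0 0 0 1 0 0.1 0.15" --pt "0 0 0 0.9 0 0 0.15" --pt "0 0 0 0.25 0 0 0.15" --pt "0 0 0 0 0.2 0 0.15" --pt "0 0 0 0 0.2 0 0.15" --pt "0 0 0 0 0.1 0 0.15" --pt "0 0 0 0 0 0 0.15"

```text
time_s: 31.15
eef_pos: [0.472, 0.1066, 0.0821]
eef_rot: [0.501, -0.5, -0.499, 0.5]
wrist_force: [-0.1, 0.6, -0.3]
opening: 0.342
```

```bash
python3 - <<'E'
from h import *
im,d,c=snap('wrist','w22.png');plan([.4715,.1081,.076]); p,R,o=pose(); print(o['torque'])
cv2.imwrite('pics/w22c.png',cv2.resize(im[180:430,200:450],None,fx=3,fy=2.4,interpolation=2)[:600])
E
```

```text
t 31.2 p [0.4723 0.1067 0.0826] op 0.345 F [1.6 0.1 0.8]
shift tool units [0.047 0.22  0.027]
[0.01599916 0.02290197 0.05932762]
```

View pics/w22c.png

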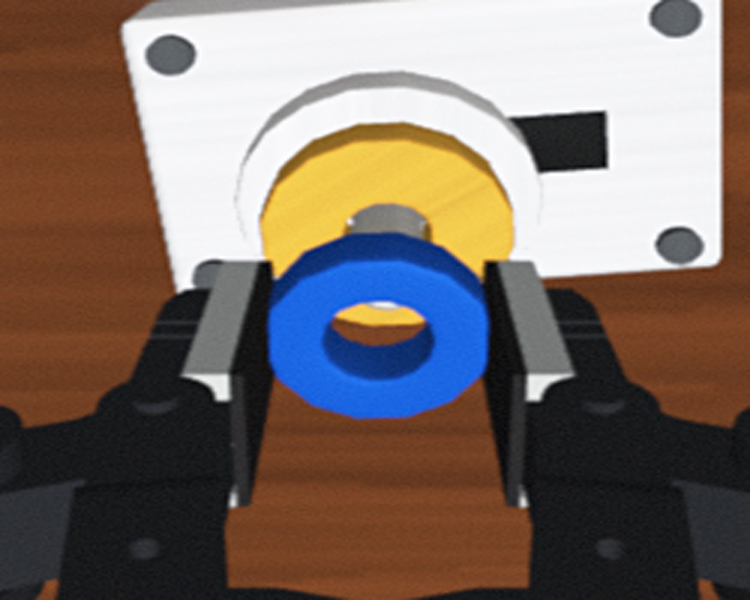

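Emit:
step_arm --pt "0 0 0 0.035 0.06 0.03 0.15" --pt "0 0 0 0 0.06 0 0.15" --pt "0 0 0 0 0.05 0 0.15" --pt "0 0 0 0 0.04 0 0.15" --pt "0 0 0 0 0 0 0.15"

```text
time_s: 31.7
eef_pos: [0.4715, 0.1086, 0.0767]
eef_rot: [0.5, -0.5, -0.5, 0.5]
wrist_force: [0.3, 0.3, 0.5]
opening: 0.339
```

```bash
python3 - <<'E'
from h import *
im,d,c=snap('wrist','w23.png');plan([.4715,.1081,.076]); p,R,o=pose(); print(o['torque'])
cv2.imwrite('pics/w23c.png',cv2.resize(im[180:430,200:450],None,fx=3,fy=2.4,interpolation=2)[:600])
E
```

```text
t 31.75 p [0.4716 0.1086 0.0769] op 0.345 F [-0.4  0.1 -0.1]
shift tool units [-0.017  0.028  0.005]
[-0.02811875 -0.01210322  0.05195059]
```

View pics/w23c.png

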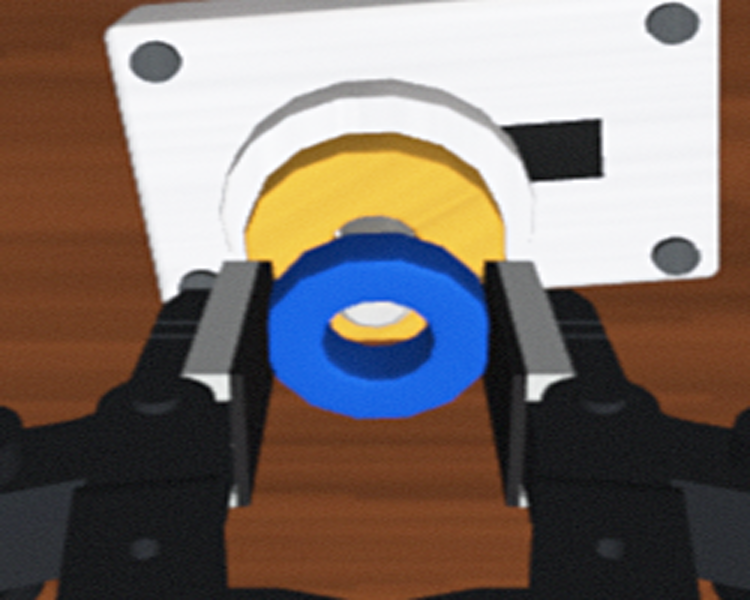

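Emit:
step_arm --pt "0 0 0 -0.018 0.04 0 0.15" --pt "0 0 0 0 0.05 0 0.15" --pt "0 0 0 0 0.05 0 0.15" --pt "0 0 0 0 0.05 0 0.15" --pt "0 0 0 0 0 0 0.15"

```text
time_s: 32.25
eef_pos: [0.4715, 0.1081, 0.0709]
eef_rot: [0.5, -0.5, -0.5, 0.5]
wrist_force: [0.4, -0.4, -0.1]
opening: 0.34
```

Emit:
step_arm --pt "0 0 0 0 0.05 0 0.15" --pt "0 0 0 0 0.05 0 0.15" --pt "0 0 0 0 0.05 0 0.15" --pt "0 0 0 0 0 0 0.15"

```text
time_s: 32.65
eef_pos: [0.4715, 0.108, 0.0664]
eef_rot: [0.5, -0.5, -0.5, 0.5]
wrist_force: [-0.6, 0.6, -0.7]
opening: 0.344
```

```bash
python3 - <<'E'
from h import *
im,d,c=snap('wrist','w24.png');plan([.4715,.1081,.056]); p,R,o=pose(); print(o['torque'])
cv2.imwrite('pics/w24c.png',cv2.resize(im[180:430,200:450],None,fx=3,fy=2.4,interpolation=2)[:600])
E
```

```text
t 32.7 p [0.4716 0.108  0.0666] op 0.343 F [ 0.4  0.2 -0.3]
shift tool units [0.002 0.352 0.002]
[ 0.03915156 -0.00121201 -0.03209062]
```

View pics/w24c.png

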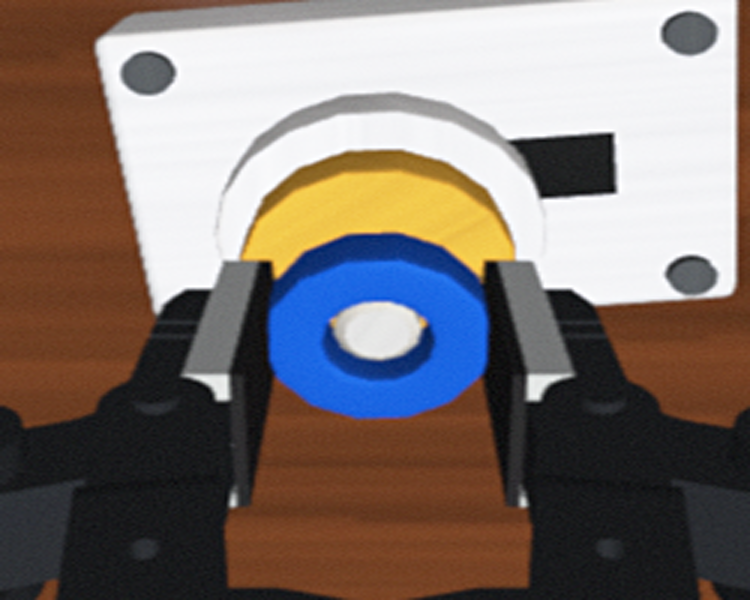

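Emit:
step_arm --pt "0 0 0 0 0.1 0 0.15" --pt "0 0 0 0 0.1 0 0.15" --pt "0 0 0 0 0.08 0 0.15" --pt "0 0 0 0 0.04 0 0.15" --pt "0 0 0 0 0 0 0.15"

```text
time_s: 33.2
eef_pos: [0.4715, 0.108, 0.0568]
eef_rot: [0.5, -0.5, -0.5, 0.5]
wrist_force: [0.4, 0.1, 1.3]
opening: 0.343
```

Emit:
step_arm --pt "0 0 0 0 0.03 0 0.15" --pt "0 0 0 0 0.03 0 0.15" --pt "0 0 0 0 0 0 0.15"

```text
time_s: 33.5
eef_pos: [0.4716, 0.108, 0.0552]
eef_rot: [0.5, -0.5, -0.5, 0.5]
wrist_force: [-0.3, -0.6, 0.1]
opening: 0.345
```

Emit:
step_arm --pt "0 0 0 0 0.02 0 0.15" --pt "0 0 0 0 0.02 0 0.15" --pt "0 0 0 0 0 0 0.15"

```text
time_s: 33.8
eef_pos: [0.4717, 0.108, 0.0541]
eef_rot: [-0.5, 0.5, 0.5, -0.5]
wrist_force: [-0.6, -0.3, -0.5]
opening: 0.345
```

Emit:
step_arm --pt "0 0 0 0 0.02 0 0.15" --pt "0 0 0 0 0.02 0 0.15" --pt "0 0 0 0 0 0 0.15"

```text
time_s: 34.1
eef_pos: [0.4718, 0.108, 0.053]
eef_rot: [-0.5, 0.5, 0.5, -0.5]
wrist_force: [-1.1, 0.3, 3.0]
opening: 0.342
```

Emit:
step_arm --pt "0 0 0 0 0.02 0 0.15" --pt "0 0 0 0 0.02 0 0.15" --pt "0 0 0 0 0 0 0.15"

```text
time_s: 34.4
eef_pos: [0.4718, 0.108, 0.0518]
eef_rot: [-0.5, 0.5, 0.5, -0.5]
wrist_force: [-0.8, -0.1, 3.0]
opening: 0.342
```

Emit:
step_arm --pt "0 0 0 0 0.02 0 0.15" --pt "0 0 0 0 0.02 0 0.15" --pt "0 0 0 0 0 0 0.15"

```text
time_s: 34.7
eef_pos: [0.4719, 0.108, 0.0507]
eef_rot: [-0.5, 0.5, 0.5, -0.5]
wrist_force: [-2.4, 0.4, 5.9]
opening: 0.343
```

Emit:
step_arm --pt "0 0 0 0 0.02 0 0.15" --pt "0 0 0 0 0.02 0 0.15" --pt "0 0 0 0 0 0 0.15"

```text
time_s: 35.0
eef_pos: [0.4719, 0.108, 0.0495]
eef_rot: [-0.5, 0.5, 0.5, -0.5]
wrist_force: [-1.8, 0.5, 7.3]
opening: 0.344
```

Emit:
step_arm --pt "0 0 0 0 0.02 0 0.15" --pt "0 0 0 0 0.02 0 0.15" --pt "0 0 0 0 0 0 0.15"

```text
time_s: 35.3
eef_pos: [0.472, 0.1081, 0.0489]
eef_rot: [-0.5, 0.5, 0.5, -0.5]
wrist_force: [-3.4, 0.1, 11.2]
opening: 0.344
```

Emit:
step_arm --pt "0 0 0 0 0.015 0 0.15" --pt "0 0 0 0 0.01 0 0.15" --pt "0 0 0 0 0 0 0.15"

```text
time_s: 35.6
eef_pos: [0.4721, 0.1081, 0.0487]
eef_rot: [-0.5, 0.5, 0.5, -0.5]
wrist_force: [-6.5, 0.0, 17.3]
opening: 0.344
```

Emit:
step_arm --pt "0 0 0 0 0 0 0.15" --pt "0 0 0 0 0 0 0.15" --pt "0 0 0 0 0 0 0.15" --pt "0 0 0 0 0 0 0.15" --pt "0 0 0 0 0 0 0.15"

```text
time_s: 36.1
eef_pos: [0.4721, 0.1081, 0.0487]
eef_rot: [-0.5, 0.5, 0.5, -0.5]
wrist_force: [-7.2, 0.2, 17.6]
opening: 0.349
```

```bash
python3 - <<'E'
from h import *
im,d,c=snap('wrist','w25.png');plan([.4715,.1081,.056]); p,R,o=pose(); print(o['torque'])
cv2.imwrite('pics/w25c.png',cv2.resize(im[180:430,200:450],None,fx=3,fy=2.4,interpolation=2)[:600])
E
```

```text
t 36.15 p [0.4721 0.108  0.0488] op 0.339 F [-6.1  0.1 17.3]
shift tool units [ 0.002 -0.241  0.021]
[-0.06273246  1.05742113  0.00861595]
```

View pics/w25c.png

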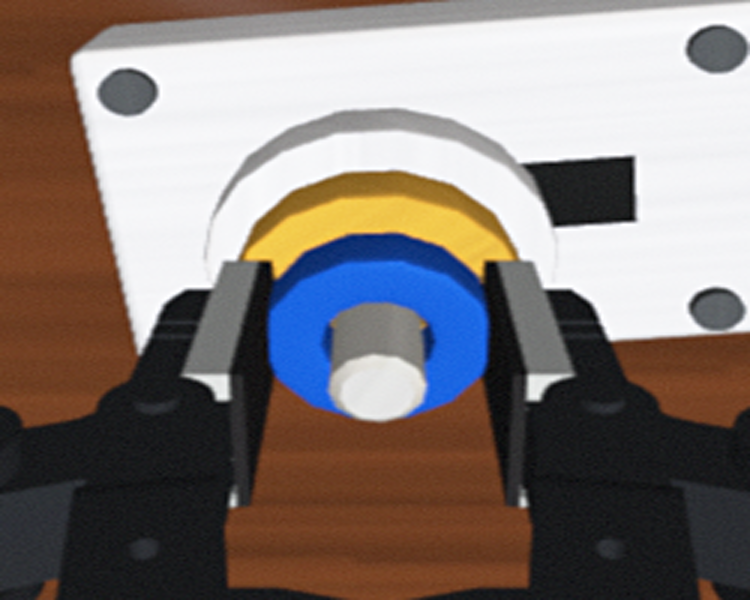

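Emit:
step_arm --pt "0 0 0 0 -0.03 0 0.15" --pt "0 0 0 0 -0.03 0 0.15" --pt "0 0 0 0 -0.04 0 0.15" --pt "0 0 0 0 -0.04 0 0.15" --pt "0 0 0 0 -0.03 0 0.15" --pt "0 0 0 0 -0.02 0 0.15" --pt "0 0 0 0 0 0 0.15"

```text
time_s: 36.85
eef_pos: [0.4717, 0.108, 0.053]
eef_rot: [-0.5, 0.5, 0.5, -0.5]
wrist_force: [0.9, 0.4, 2.5]
opening: 0.347
```

Small contact force (2.5 N) left, so the stack is back at rest height; releasing.

Emit:
step_arm --pt "0 0 0 0 -0.01 0 0.15" --pt "0 0 0 0 0 0 0.5" --pt "0 0 0 0 0 0 0.7" --pt "0 0 0 0 0 0 1" --pt "0 0 0 0 0 0 1" --pt "0 0 0 0 -0.3 0 1" --pt "0 0 0 0 -0.8 0 1" --pt "0 0 0 0 -1 0 1" --pt "0 0 0 0 -1 0 1" --pt "0 0 0 0 -0.5 0 1"

```text
time_s: 37.85
eef_pos: [0.4732, 0.1081, 0.1649]
eef_rot: [-0.499, 0.501, 0.501, -0.499]
wrist_force: [-0.0, 0.6, -0.2]
opening: 1.005
```

Emit:
step_arm --pt "0 0 0 0 0 0 1" --pt "0 0 0 0 0 0 1"

```text
time_s: 38.05
eef_pos: [0.4716, 0.108, 0.1614]
eef_rot: [-0.5, 0.5, 0.5, -0.5]
wrist_force: [0.1, 0.5, -0.7]
opening: 1.0
```

```bash
python3 - <<'E'
from h import *
im,d,c=snap('wrist','w26.png');plan([.4715,.1081,.156]); p,R,o=pose()
P,u,v=cloud(c,d)
hsv=cv2.cvtColor(im,cv2.COLOR_BGR2HSV); b=cv2.inRange(hsv,(100,120,140),(130,255,255))[v,u]>0
m=b&(abs(P[:,0]-.47)<.03)&(abs(P[:,1]-.108)<.03); print('blue z',np.percentile(P[m][:,2],[10,50,90]))
y=cv2.inRange(hsv,(15,120,180),(35,255,255))[v,u]>0
m=y&(abs(P[:,0]-.47)<.04)&(abs(P[:,1]-.108)<.04); print('brass z',np.percentile(P[m][:,2],[10,50,90]))
w=(hsv[...,1][v,u]<40)&(hsv[...,2][v,u]>200)&(abs(P[:,0]-.47)<.026)&(abs(P[:,1]-.108)<.026)&(P[:,2]>.05)&(P[:,2]<.075); print('alu z',np.median(P[w][:,2]))
im,d,c=snap('side','s26.png'); cv2.imwrite('pics/s26c.png',cv2.resize(im[170:320,230:430],None,fx=4,fy=4,interpolation=2))
E
```

```text
t 38.1 p [0.471  0.1081 0.1605] op 1.001 F [ 0.   0.5 -0. ]
shift tool units [ 0.002  0.151 -0.018]
blue z [0.08439906 0.08572806 0.08658232]
brass z [0.07194742 0.07368759 0.07468756]
alu z 0.059715599288273885
```

View pics/w26.png

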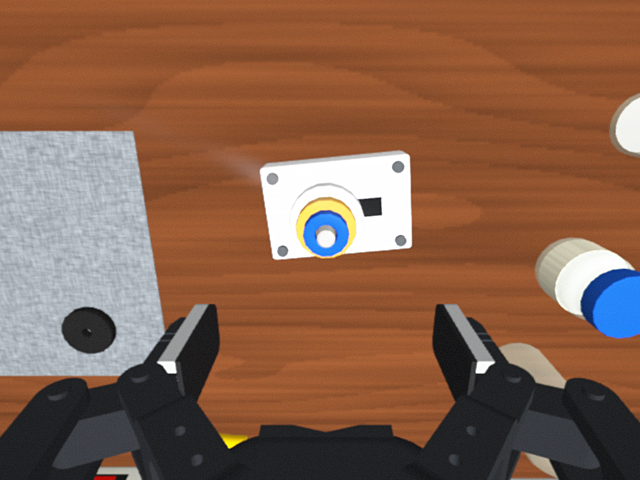

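View pics/s26c.png

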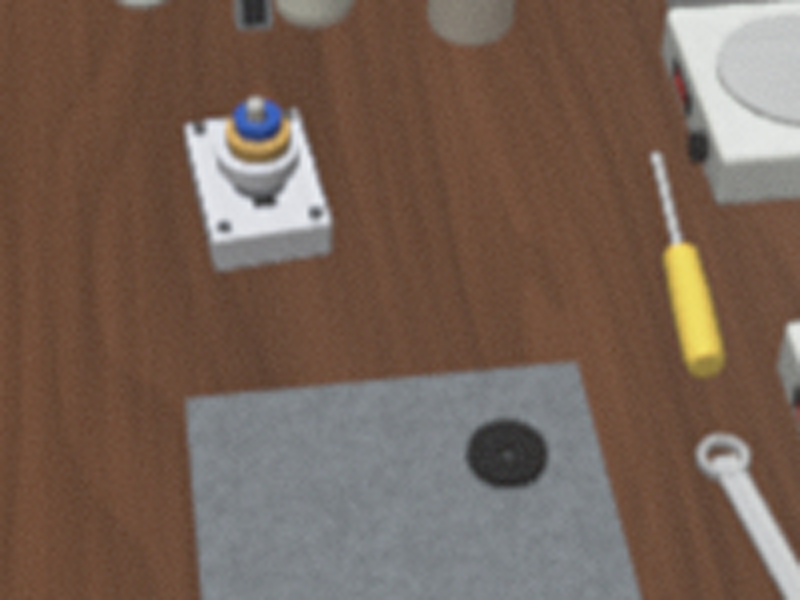

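```bash
python3 -c "
from bench import ctrl
print(ctrl.hand_in())"
```

```text
the job is handed in; nothing more can be done
None
```

The three spacers are on the spindle, wide at the bottom, brass in the middle and blue on top. I pressed the stack down and let it rise again, and handed the job in at about 38 s.

- **Threading:** Each spacer was lowered onto its support until the wrist force rose to no more than about 4 N. My first grasp of the wide spacer closed above the ring, because the fingertips sit farther back than the description says. It did no visible harm, and I re-grasped lower.
- **Side load:** The brass spacer rubbed the spindle on the way down, with up to 2.6 N sideways. I shifted the hand about 0.6 mm and the rubbing stopped.
- **Press:** The seat moved about 4.9 mm and then stalled at about 17 N down and 7 N sideways, under the 30 N limit. I held it there for about 0.55 s. I raised it gently until about 2.5 N was left, then released it and drew the gripper clear.
- **Last checks:** The final pictures show the stack in the right order and free of the gripper, and the black washer still in place. The driver, wrench and jar looked undisturbed where they showed. I did not check every other item again after the last moves.
- **Disagreement:** The measured top heights were 60, 74 and 86 mm, against the expected 63, 77 and 89 mm. All three are off by the same 3 mm, which matches the depth bias I saw earlier. I therefore take the seat to be fully up, although I could not see the seat itself under the stack.

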